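Hold the dark shutter of a plate holder half open

TASK

Half of this light-sensitive well plate is about to be filled. With the shutter still closed, take the stylus from its stand, press the recessed reset button on the plate holder fully in to zero its light counter, and put the stylus back standing in its stand. Then slide the sprung shutter by its handle to half open, so that six of the twelve columns of wells are uncovered and the other six never see light, and finish while still holding it there; leave the tip box, trough and bottle alone.

Things in the scene. Friction and masses are not known exactly. Their poses are not given: they have to be found in the camera images.
- holder: fixed holder for a 96-well plate: white box 194 (x) x 274 (y) x 74 mm, origin under its centre, yaw varies. Control deck (72 mm high, display, button bore) on its -x side; behind it the dark steel shutter runs along y between low rails. Plate under the shutter, centre at x 24, y -65 mm, 12 columns at 9 mm pitch along y. A dark line across each rail at y -65 mm marks half-way
- shutter (a joint): travel of the shutter along the holder's +y, m: 0 closed (spring holds it there, whole plate covered), 0.064 half open (its -y edge at the plate's middle, six columns bare), 0.128 fully open. Spring force about 4.5 N closed, 9 N at half, 13.5 N fully open; let go, it runs shut
- handle (a point): middle of the grip bar of the shutter's steel bow handle; moves with the shutter, axes as the holder's. Bar of 10 mm diameter, 72 mm long along x, centre 102 mm above the bench, 32 mm above the shutter plate's top, a 10 mm leg at each end; free below the bar and on both y sides. Closed, it is at x 24, y -84 mm in the holder's frame
- reset (a joint): travel of the reset button, downwards, m: 0 out, 0.004 fully in; springs back. Needs about 1 N to start and 3 N fully in
- bore (a point): centre of the mouth of the button's bore in the control deck's top, 72 mm above the bench, at x -66, y 92 mm in the holder's frame: vertical round bore of 14 mm diameter; the grey 12 mm round cap sits 4 mm below the mouth and goes 4 mm further down
- stand: weighted stylus stand, fixed: steel foot 80 x 80 x 10 mm with a black 40 x 40 mm post on it, top 52 mm high; origin at the centre of its underside. It may be left or right of the holder
- socket (a point): centre of the mouth of the stand's vertical round bore, on the post's top, 52 mm above the bench; bore 12 mm diameter, 42 mm deep, mouth widened by a 2 mm chamfer
- stylus_grip (a point): the stylus, standing tip down in the stand: middle of its aluminium grip (14 mm diameter, 80 mm long), 85 mm above its tip, 45 mm above the underside of its collar, which rests on the stand's post (so this point is 97 mm above the bench). z points up along the stylus. Whole length 125 mm, 0.05 kg
- stylus_tip (a point): round tip of the stylus: end of the 6 mm diameter, 40 mm long steel pin below the collar (22 mm diameter, 5 mm thick)
- stylus: the whole stylus; origin at its tip, z up along it
- tipbox: bystander: pipette tip box, 84 x 124 x 60 mm, origin under its centre
- trough: bystander: white reagent trough, 46 x 130 x 30 mm, origin under its centre
- bottle: bystander: white bottle with a blue cap, 68 mm diameter, 150 mm high, origin under its centre
Not all that is in view belongs to the job. Of the things that look like the stand, the largest one is meant.

How it is judged:
On the way, in this order (a step that is already met when the one before it is completed fails the run):
1. the reset button is pressed fully in by the stylus with the shutter closed (value of joint reset above 0.003 m and contact force between stylus and reset above 0.5 N and value of joint shutter below 0.005 m), for 0.1 s.
2. the stylus stands in its stand again, let go, with the shutter still closed (horizontal distance between stylus_tip and socket below 0.006 m and z of stylus_tip in the frame of socket below -0.036 m and angle between stylus_grip's own z axis and vertical below 0.12 rad and contact force between stylus and the fingers below 0.1 N and value of joint shutter below 0.005 m), for 0.2 s.
At the end, for the whole second after the job is handed in: The gripper's fingers hold the shutter still at half travel (64 mm, within 5 mm) against its spring, pressing on it with more than 4 N; the stylus stands untouched and upright in its stand, pin fully in the bore, and the reset button is out again (value of joint shutter between 0.059 and 0.069 m and velocity of joint shutter between -0.01 and 0.01 m/s and contact force between the fingers and shutter above 4 N and value of joint reset below 0.001 m and horizontal distance between stylus_tip and socket below 0.006 m and z of stylus_tip in the frame of socket below -0.036 m and angle between stylus_grip's own z axis and vertical below 0.12 rad and contact force between stylus and the arm below 0.1 N); the arm keeps its last pose, push and grip.
It fails at once if the shutter is opened so far beyond half that the seventh column is uncovered (more than 75 mm) (value of joint shutter above 0.075 m).
It fails at once if the tip box, the trough or the bottle is shifted by more than 20 mm (distance of any of tipbox, trough, bottle from where it was at the start of the episode above 0.02 m).
It also fails if it takes over 61 s, if anything falls off the work surface, if the arm or the gripper's body presses on something with over 40 N, if the wrist force passes 120 N, or if a joint passes its speed limit or range.

ROBOT

A 6-joint arm with a two-finger parallel gripper is mounted at the origin on the work surface. World frame = base frame: x ahead of the robot, y to its left, z up, the work surface at z = 0. Lengths are in m, angles in rad, forces in N, time in s.
With the tool pointing down it reaches from about 0.35 to 0.975 m from the base axis. Payload 4.9 kg.
Tool frame: the origin (TCP) lies at the very end of the fingers, on their centre line; the grasp point (between the pads) lies 19 mm behind it (manip.hold_point_z is the distance from the TCP to the grasp point, in m); z points along the fingers, y is the direction in which the jaws open and shut (so a half turn about z gives the same grasp; the last joint's range is limited). The gripper opens to 85 mm and grips with 20 to 120 N. Pads are 22 mm wide; open, the fingers measure 114 mm over their backs; the gripper's body (76 mm by 85 mm) begins 54 mm behind the grasp point. The pads swing forward as they close: fully open they stand 13 mm farther back than shut.
Start: joints at [-1.355, 0.053, 1.613, -0, 1.476, -0.119], TCP at [0.205, -0.59, 0.231] pointing down, gripper open.
Joint ranges: [-3.01, 3.01], [-1.01, 2.22], [0.06, 2.58], [-1.02, 4.17], [0.09, 2.62], [-3.14, 3.14]. Speed limits (rad/s): [2.57, 2.57, 3.14, 3.14, 3.14, 3.14].

INTERFACE

Orientations are given as a unit quaternion [w, x, y, z].
In Python, from plant import monitor, grab_frame, camera_params, ticket, manip gives the robot as it stands.
- The arm moves only by the tool play_rows, never from a script. Its argument "commands" is a list of rows, each an object of numbers: "dx", "dy", "dz": the shift along the tool's x, y, z in cm; "rx", "ry", "rz": the turn, a rotation vector about the tool's x, y, z in rad; "claw": the closure, from 0 (fully open) to 1 (shut). In form: [{"dx": .., "dy": .., "dz": .., "rx": .., "ry": .., "rz": .., "claw": ..}, ...]. A call has 1 to 5 rows; each row is the pose to reach, as a shift and turn from the pose measured when the call began, along the tool's axes at that moment; what a row does not reach only later rows make up. A row lasts 1/10 s, in which the tool goes at most 50 mm and 8.59 degrees, less where a joint would pass 70% of its speed; a pose out of reach is approached as far as the arm can. A call with a gripper value outside its range is refused whole. The fingers move at their own pace and stop on an object; the grip force is fixed at half the most. Time passes only in rows, so rows that repeat a pose let the fingers close. It gives the time, the measured TCP pose, the force and the opening at its end, in the units of the state.
- monitor.state(): the state, without advancing time (a new reading comes with each control period).
- grab_frame(name): name is "scene" or "top" or "wrist"; returns the picture (384x512x3 uint8, blue, green, red); there is no depth.
- camera_params(name): a dict with "fx", "fy", "cx", "cy" (pixels), "rvec" (rotation vector, rad) and "tvec" (3), from world to camera coordinates, as OpenCV has them; the wrist camera has in their place "tool_from_camera" (4x4, takes a point from camera to tool coordinates, whose origin is the TCP and whose axes are the flange's). Camera axes: x right, y down, z forward; pixel columns grow to the right and rows downward; lengths in m; the calibration is good to about 2 mm. A picture is of the moment at which its call begins: read the wrist's pose just before it. camera_params takes no time and is no camera call.
- ticket.job_done(): hands the job in, once; it reports no verdict.
The state is a dict: "time": time; "joint_pos": joint angles; "joint_vel": joint speeds; "joint_efforts": joint torques, N m; "tool_pos": TCP position; "tool_rot": TCP orientation; "contact_force": force on the tool from outside, world axes, zero at the start; "ft_torque": the same for the moment, N m; "gripper_width": opening from 0.0 (shut) to 1.0 (fully open).
Only numpy, scipy, OpenCV 4.12 (cv2) and the standard library are available. Lean on these libraries where they do the work, as an engineer would, in place of code of your own. Each camera call takes 0.05 s, during which the arm holds its last target.

## Working session

There is one attempt and no reset: what is moved stays moved. The work goes in short steps, Python scripts to look and compute and a tool call to move; the robot and the scene stay as the last step left them, time stands still between calls to the robot, and variables do not carry over. Pictures are saved under pics/ and viewed, and the job is handed in when it is done.

Besides the shell and the picture viewer there is one more tool, called after "Request:" by a JSON object that holds its "api" and its "payload", one argument or row to a line. play_rows: Moves the arm, as the interface text tells. Its arguments: {"type":"object","properties":{"commands":{"type":"array"}},"required":["commands"]}

```bash
mkdir -p pics; ls
python3 - <<'E'
from plant import monitor, grab_frame, camera_params, ticket, manip
import cv2
print(monitor.state()); print([a for a in dir(manip) if a[0]!='_'], manip.hold_point_z)
for n in ("scene","top","wrist"):
    print(n,camera_params(n)); cv2.imwrite(f"pics/{n}0.png",grab_frame(n))
E
```

```text
pics
{'time': 0.0, 'joint_pos': array([-1.35498973e+00,  5.33718960e-02,  1.61428550e+00,  1.89585453e-05,
        1.47600198e+00, -1.19016054e-01]), 'joint_vel': array([-0.00203832,  0.00195983, -0.00022131,  0.00018042,  0.00054466,
        0.00077249]), 'joint_efforts': array([-2.37166212e-03, -3.93680906e+01, -3.70175457e+01, -3.59102041e-04,
        7.04679958e-03,  7.29043109e-06]), 'tool_pos': array([ 0.20523839, -0.58968492,  0.23005878]), 'tool_rot': array([-1.03260641e-03,  9.86019047e-01,  1.66629444e-01, -4.05654757e-05]), 'contact_force': array([ 0.54501734, -0.36558375,  0.26817431]), 'ft_torque': array([-0.03457448, -0.02169065, -0.07085988]), 'gripper_width': 0.9991774251277876}
['IKError', 'hold_point_z'] 0.0187
scene {'fx': 364.17877411905545, 'fy': 364.17877411905545, 'cx': 255.87933162812183, 'cy': 186.15865963526187, 'rvec': array([ 0.66847392,  2.59365561, -1.16496214]), 'tvec': array([ 0.41932499, -0.09582862,  1.14038583])}
top {'fx': 408.97219311682704, 'fy': 408.97219311682704, 'cx': 252.93214346759163, 'cy': 189.53087077354974, 'rvec': array([ 2.16043644, -2.21259694,  0.06541326]), 'tvec': array([0.03906511, 0.49678055, 1.17092297])}
wrist {'fx': 319.3890133676533, 'fy': 319.3890133676533, 'cx': 257.31462706469944, 'cy': 188.23247250032165, 'tool_from_camera': array([[-1.24844520e-03, -9.62890790e-01, -2.69888436e-01,
         6.86421152e-02],
       [ 9.99999108e-01, -1.07381365e-03, -7.94694345e-04,
        -1.84101056e-05],
       [ 4.75393979e-04, -2.69889187e-01,  9.62891271e-01,
        -1.42548632e-01],
       [ 0.00000000e+00,  0.00000000e+00,  0.00000000e+00,
         1.00000000e+00]])}
```

View pics/scene0.png

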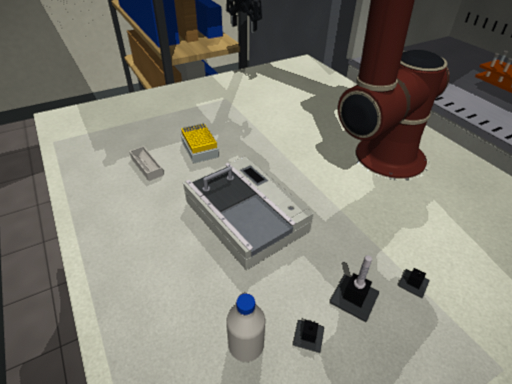

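View pics/top0.png

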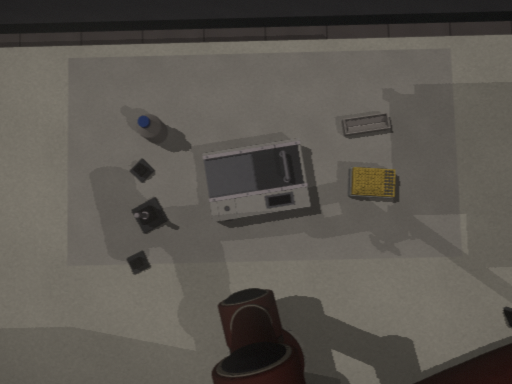

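View pics/wrist0.png

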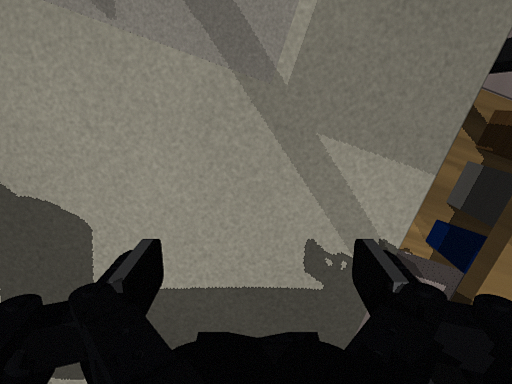

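The scene view shows the holder at about (247,210), the stand with the stylus at (355,290), and smaller lookalikes at (310,333) and (414,280). In the top view the three candidates are (149,215), (142,170) and (138,262). The middle one is largest and is the only one holding the stylus. I'll confirm it in an enlarged crop.

```bash
cat > h.py <<'E'
import numpy as np, cv2
from scipy.spatial.transform import Rotation as R
from plant import monitor, grab_frame, camera_params
def cam(n, st=None):
    p=camera_params(n); K=np.array([[p['fx'],0,p['cx']],[0,p['fy'],p['cy']],[0,0,1]])
    if n!='wrist':
        Rm=cv2.Rodrigues(p['rvec'])[0]; return K,Rm,np.asarray(p['tvec'])
    q=st['tool_rot']; T=np.eye(4); T[:3,:3]=R.from_quat([q[1],q[2],q[3],q[0]]).as_matrix(); T[:3,3]=st['tool_pos']
    W=np.linalg.inv(T@p['tool_from_camera']); return K,W[:3,:3],W[:3,3]
def ray(c,uv):
    K,Rm,t=c; return -Rm.T@t, Rm.T@np.linalg.solve(K,[uv[0],uv[1],1.])
def onz(c,uv,z):
    o,d=ray(c,uv); return o+d*(z-o[2])/d[2]
def proj(c,P):
    K,Rm,t=c; p=(Rm@np.atleast_2d(P).T).T+t; p=p@K.T; return p[:,:2]/p[:,2:]
def tri(rays):
    A=np.zeros((3,3));b=np.zeros(3)
    for o,d in rays:
        d=d/np.linalg.norm(d);M=np.eye(3)-np.outer(d,d);A+=M;b+=M@o
    return np.linalg.solve(A,b)
def crop(img,x0,y0,x1,y1,s,fn):
    cv2.imwrite(fn,cv2.resize(img[y0:y1,x0:x1],None,fx=s,fy=s,interpolation=cv2.INTER_CUBIC))
E
python3 - <<'E'
from h import *
t=cv2.imread('pics/top0.png'); s=cv2.imread('pics/scene0.png')
crop(t,100,140,200,280,4,'pics/c1.png'); crop(t,195,130,325,230,6,'pics/c2.png'); crop(s,280,240,440,360,5,'pics/c3.png')
c=cam('top')
for n,uv in dict(A=(142,170),B=(149,215),C=(138,262)).items(): print(n,onz(c,uv,0.03))
for uv in [(205,153),(299,141),(310,209),(218,220)]: print(onz(c,uv,0.072))
print(onz(c,(148,125),0),onz(c,(367,125),0),onz(c,(373,184),0.03))
E
```

```text
A [0.56071584 0.34531947 0.03      ]
B [0.43083177 0.32608741 0.03      ]
C [0.29834268 0.35834211 0.03      ]
[0.59901417 0.15793875 0.072     ]
[ 0.62627795 -0.10445895  0.072     ]
[ 0.43646705 -0.12889015  0.072     ]
[0.41224399 0.12514244 0.072     ]
[0.69846596 0.33486242 0.        ] [ 0.6823018  -0.31567325  0.        ] [ 0.50428823 -0.31726996  0.03      ]
```

View pics/c1.png

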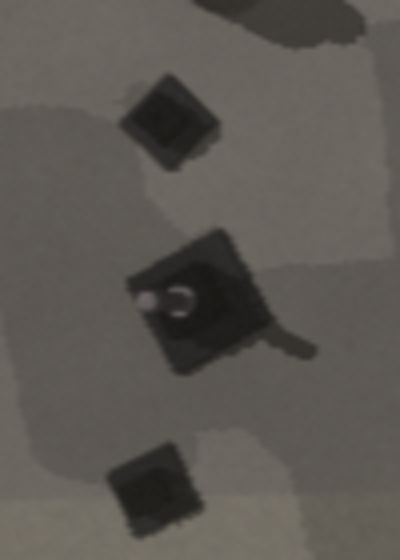

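View pics/c2.png

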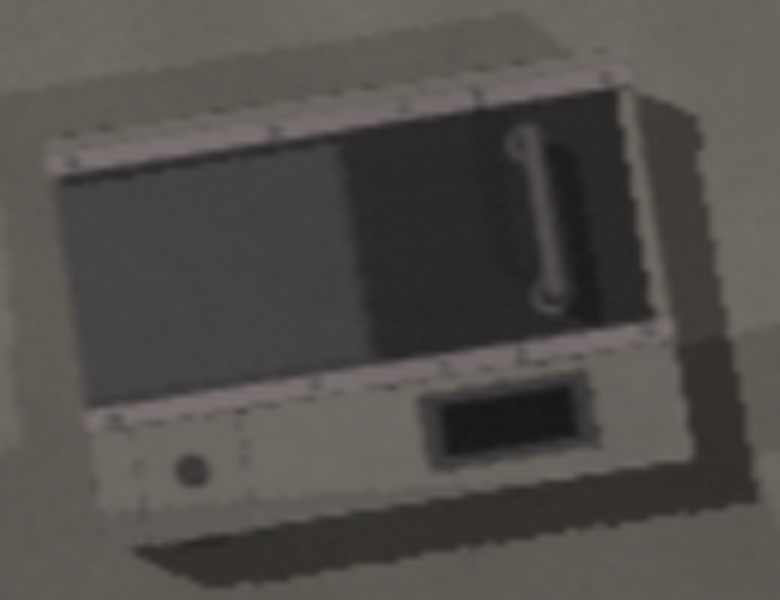

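View pics/c3.png

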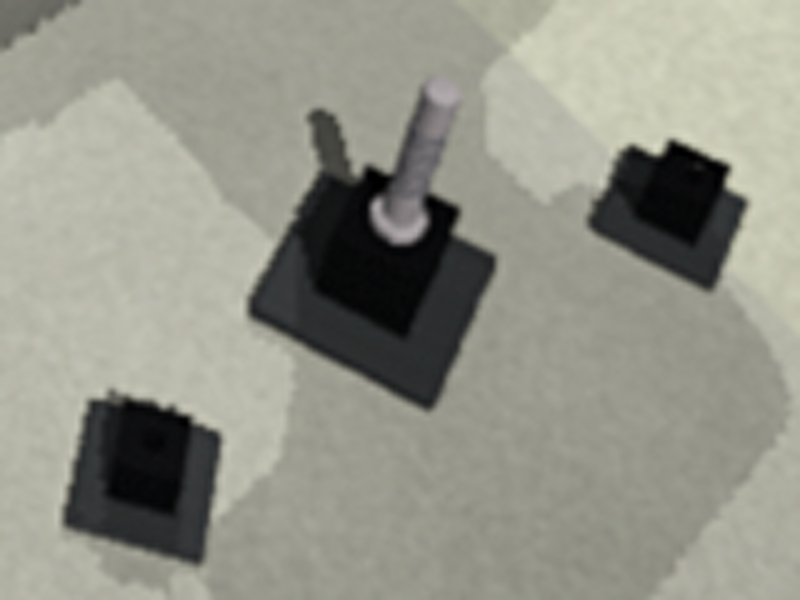

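The crops confirm that (149,215) in the top view is the largest stand and holds the stylus. The other two are smaller and empty. Next I'll measure it.

Run:
```python
from h import *
c=cam('top'); s=cam('scene')
f=lambda x,y,ox,oy,k:((x+.5)/k-.5+ox,(y+.5)/k-.5+oy)
T=lambda x,y:f(x,y,100,140,4); H=lambda x,y:f(x,y,195,130,6); S=lambda x,y:f(x,y,280,240,5)
print('top z.137',onz(c,T(147,300),.137),onz(s,S(441,94),.137), tri([ray(c,T(147,300)),ray(s,S(441,94))]))
print('collar .057',onz(c,T(180,301),.057),onz(s,S(400,218),.057),tri([ray(c,T(180,301)),ray(s,S(400,218))]))
b=onz(c,H(192,470),.070); h1=onz(c,H(524,140),.105);h2=onz(c,H(552,298),.105)
print('bore',b,'handle ends',h1,h2,np.linalg.norm(h1-h2),'mid',(h1+h2)/2)
# bench corners of top of box (white rails z~74): 
P=[H(48,150),H(622,72),H(668,330),H(90,415)]
for p in P: print(onz(c,p,.074)[:2])
# solve holder pose from bore and handle mid
m=(h1+h2)/2
A=np.array([24,-84])/1000;B=np.array([-66,92])/1000
va=m[:2]-b[:2]; vl=A-B
print('len',np.linalg.norm(va),np.linalg.norm(vl)); yaw=np.arctan2(va[1],va[0])-np.arctan2(vl[1],vl[0])
print('yaw',yaw, 'by handle dir', np.arctan2(*( (h1-h2)[[1,0]])))
Rm=np.array([[np.cos(yaw),-np.sin(yaw)],[np.sin(yaw),np.cos(yaw)]]); print('origin',m[:2]-Rm@A, b[:2]-Rm@B)
sc=cv2.imread('pics/scene0.png'); crop(sc,170,150,320,270,5,'pics/c4.png')
```

```text
top z.137 [0.43171952 0.33121983 0.137     ] [0.43462952 0.33461197 0.137     ] [0.43167942 0.33252978 0.13277049]
collar .057 [0.43125256 0.33133099 0.057     ] [0.43340152 0.33488787 0.057     ] [0.43098824 0.33281698 0.05261101]
bore [0.44495784 0.10099729 0.07      ] handle ends [ 0.58896151 -0.0536658   0.105     ] [ 0.5173555  -0.06418603  0.105     ] 0.07237468786677743 mid [ 0.5531585  -0.05892591  0.105     ]
[0.59443238 0.16448504]
[ 0.62432965 -0.10209973]
[ 0.50401185 -0.11955649]
[0.47124416 0.1471122 ]
len 0.19308758073303717 0.19767650340897877
yaw 0.12213641853969592 by handle dir 0.14587475406590894
origin [0.51910332 0.02152435] [0.52167482 0.01772361]
```

View pics/c4.png

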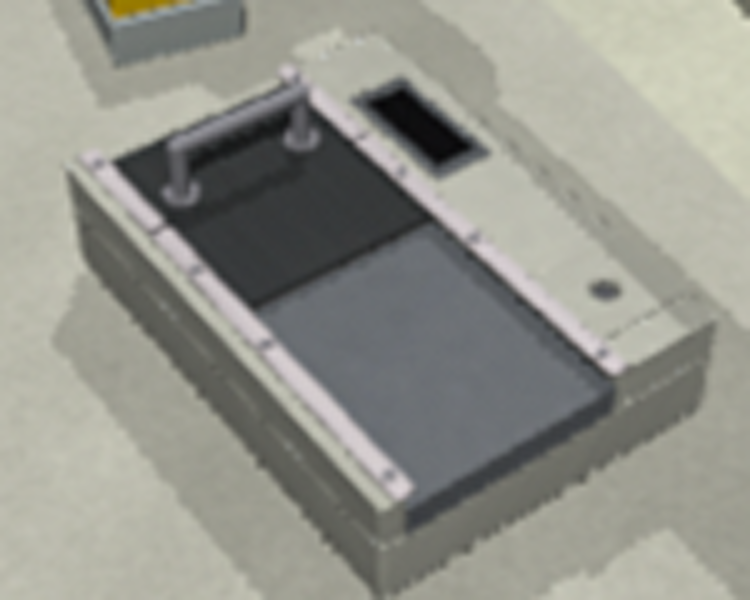

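```bash
cat >> h.py <<'E'
def pose():
    st=monitor.state(); q=st['tool_rot']; return st, st['tool_pos'], R.from_quat([q[1],q[2],q[3],q[0]])
def down(yaw): # tool x at world yaw, z down
    return R.from_matrix(np.array([[np.cos(yaw),np.sin(yaw),0],[np.sin(yaw),-np.cos(yaw),0],[0,0,-1]]))
def go(target,yaw):
    st,p,Rt=pose(); d=Rt.inv().apply(np.array(target)-p)*100; r=(Rt.inv()*down(yaw)).as_rotvec()
    print('d cm',d.round(2),'r',r.round(4),'dist mm',(np.linalg.norm(d)*10).round(1),'deg',np.degrees(np.linalg.norm(r)).round(2),'t',round(st['time'],2))
E
python3 -c "
from h import *
go((.40,-.30,.30),.13);go((.50,.02,.30),.13)"
```

```text
d cm [ 27.92 -20.99  -6.93] r [-0.0016 -0.      0.2048] dist mm 356.1 deg 11.73 t 0.15
d cm [ 47.88 -47.92  -6.88] r [-0.0016 -0.      0.2048] dist mm 680.9 deg 11.73 t 0.15
```

Request:
{"api": "play_rows", "payload": {
  "commands": [
    {"dx": 28, "dy": -21, "dz": -7, "rz": 0.205, "claw": 0},
    {"dx": 28, "dy": -21, "dz": -7, "rz": 0.205, "claw": 0},
    {"dx": 28, "dy": -21, "dz": -7, "rz": 0.205, "claw": 0},
    {"dx": 28, "dy": -21, "dz": -7, "rz": 0.205, "claw": 0},
    {"dx": 28, "dy": -21, "dz": -7, "rz": 0.205, "claw": 0}
  ]
}}

```text
invalid input
```

```bash
python3 -c "
from h import *
print(pose()[1]);go((.50,.02,.30),.13)"
```

```text
[ 0.20525023 -0.58981554  0.23032402]
d cm [ 47.88 -47.92  -6.88] r [-0.0016 -0.      0.2048] dist mm 680.9 deg 11.73 t 0.15
```

Request:
{"api": "play_rows", "payload": {
  "commands": [
    {"dx": 28, "dy": -21, "dz": -7, "rx": 0, "ry": 0, "rz": 0.205, "claw": 0},
    {"dx": 28, "dy": -21, "dz": -7, "rx": 0, "ry": 0, "rz": 0.205, "claw": 0},
    {"dx": 28, "dy": -21, "dz": -7, "rx": 0, "ry": 0, "rz": 0.205, "claw": 0},
    {"dx": 28, "dy": -21, "dz": -7, "rx": 0, "ry": 0, "rz": 0.205, "claw": 0},
    {"dx": 28, "dy": -21, "dz": -7, "rx": 0, "ry": 0, "rz": 0.205, "claw": 0}
  ]
}}

```text
time: 0.65
tool_pos: [0.3427, -0.3849, 0.2799]
tool_rot: [-0.001, 0.998, 0.065, -0.0]
contact_force: [1.4, -1.3, 0.5]
gripper_width: 0.998
```

```bash
python3 -c "
from h import *
print(pose()[1]);go((.50,.02,.30),.13)"
```

```text
[ 0.34274558 -0.38489365  0.27992962]
d cm [ 20.81 -38.13  -1.94] r [-0.0019  0.0001 -0.0008] dist mm 434.8 deg 0.12 t 0.65
```

Request:
{"api": "play_rows", "payload": {
  "commands": [
    {"dx": 20.8, "dy": -38.1, "dz": -2, "rx": 0, "ry": 0, "rz": 0, "claw": 0},
    {"dx": 20.8, "dy": -38.1, "dz": -2, "rx": 0, "ry": 0, "rz": 0, "claw": 0},
    {"dx": 20.8, "dy": -38.1, "dz": -2, "rx": 0, "ry": 0, "rz": 0, "claw": 0},
    {"dx": 20.8, "dy": -38.1, "dz": -2, "rx": 0, "ry": 0, "rz": 0, "claw": 0},
    {"dx": 20.8, "dy": -38.1, "dz": -2, "rx": 0, "ry": 0, "rz": 0, "claw": 0}
  ]
}}

```text
time: 1.15
tool_pos: [0.4327, -0.1519, 0.2917]
tool_rot: [-0.001, 0.998, 0.064, 0.0]
contact_force: [0.6, -0.6, -0.3]
gripper_width: 1.002
```

```bash
python3 -c "
from h import *
print(pose()[1]);go((.48,.04,.30),.13)"
```

```text
[ 0.4326536  -0.15194635  0.29172752]
d cm [  7.16 -18.43  -0.79] r [-0.0017 -0.0002 -0.0012] dist mm 197.9 deg 0.12 t 1.15
```

Request:
{"api": "play_rows", "payload": {
  "commands": [
    {"dx": 7.2, "dy": -18.4, "dz": -1, "rx": 0, "ry": 0, "rz": 0, "claw": 0},
    {"dx": 7.2, "dy": -18.4, "dz": -1, "rx": 0, "ry": 0, "rz": 0, "claw": 0},
    {"dx": 7.2, "dy": -18.4, "dz": -1, "rx": 0, "ry": 0, "rz": 0, "claw": 0},
    {"dx": 7.2, "dy": -18.4, "dz": -1, "rx": 0, "ry": 0, "rz": 0, "claw": 0},
    {"dx": 7.2, "dy": -18.4, "dz": -1, "rx": 0, "ry": 0, "rz": 0, "claw": 0}
  ]
}}

```text
time: 1.65
tool_pos: [0.4806, 0.0449, 0.3021]
tool_rot: [-0.002, 0.998, 0.069, 0.0]
contact_force: [-0.2, -1.0, 1.1]
gripper_width: 1.004
```

```bash
python3 -c "
from h import *
import pickle
st=pose()[0];im=grab_frame('wrist');cv2.imwrite('pics/w1.png',im);pickle.dump(st,open('w1.pkl','wb'));print(st['tool_pos'],st['time'])
crop(im,0,0,512,384,1.5625,'pics/w1b.png')"
```

```text
[0.48063736 0.04488912 0.30213215] 1.65
```

View pics/w1b.png

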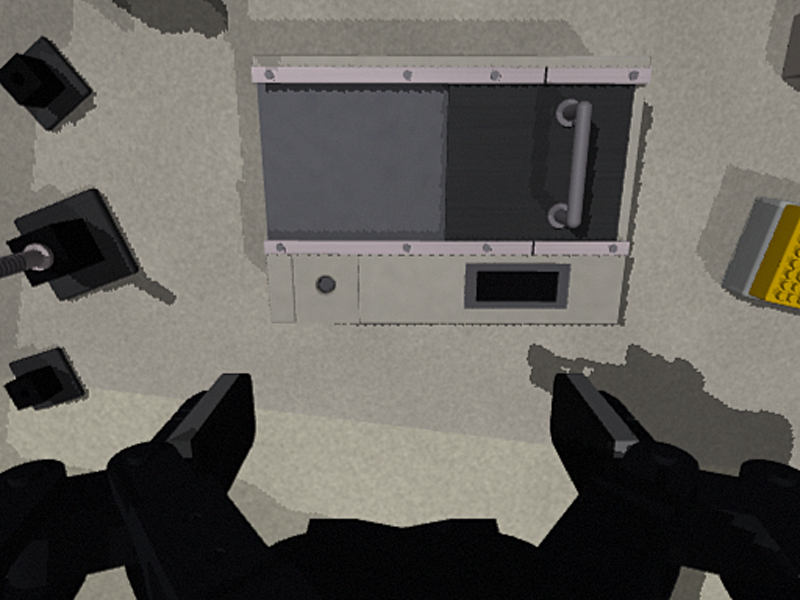

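The wrist view (scaled 1.56x) shows the bore at (326,284), the handle bar from (584,104) to (574,226), the half-way marks at (546,75) and (533,248), and the stylus collar at (38,257).

Run:
```python
from h import *
import pickle
st=pickle.load(open('w1.pkl','rb')); c=cam('wrist',st); k=1.5625
f=lambda x,y:((x+.5)/k-.5,(y+.5)/k-.5)
b=onz(c,f(326,284),.069); h=[onz(c,f(584,104),.107),onz(c,f(574,226),.107)]; m=[onz(c,f(546,75),.074),onz(c,f(533,248),.074)]
print('bore',b,'handle',h,np.linalg.norm(h[0]-h[1]),'marks',m,np.linalg.norm(m[0]-m[1]))
hm=sum(h)/2
L=np.array([[-66,92],[24,-84]])/1e3; W=np.array([b[:2],hm[:2]])
va=W[1]-W[0]; vl=L[1]-L[0]; print('len',np.linalg.norm(va),np.linalg.norm(vl))
yaw=np.arctan2(va[1],va[0])-np.arctan2(vl[1],vl[0]); d=m[0]-m[1]; dh=h[0]-h[1]
print('yaw',yaw,'marks',np.arctan2(d[1],d[0]),'bar',np.arctan2(dh[1],dh[0]))
Rm=np.array([[np.cos(yaw),-np.sin(yaw)],[np.sin(yaw),np.cos(yaw)]])
O=W.mean(0)-Rm@L.mean(0); print('O',O)
for q in m: print('mark in holder',Rm.T@(q[:2]-O))
for n,q in dict(c1=(267,322),c2=(622,322),edgeL=(250,62),edgeR=(650,57)).items(): print(n,Rm.T@(onz(c,f(*q),.073)[:2]-O))
print('collar',onz(c,f(38,257),.057))
```

```text
bore [0.44447649 0.10102921 0.069     ] handle [array([ 0.59475935, -0.05476287,  0.107     ]), array([ 0.51822061, -0.06606249,  0.107     ])] 0.07736834872461583 marks [array([ 0.61400386, -0.03523247,  0.074     ]), array([ 0.49490683, -0.0510667 ,  0.074     ])] 0.12014502123304707
len 0.19649555536928645 0.19767650340897877
yaw 0.13387697892074446 marks 0.1321772351584102 bar 0.1465739601742552
O [0.52182923 0.01914708]
mark in holder [ 0.08409139 -0.06619618]
mark in holder [-0.03605346 -0.06599197]
c1 [-0.09569912  0.13847153]
c2 [-0.09476192 -0.14022872]
edgeL [0.09217384 0.13677141]
edgeR [ 0.09567744 -0.13634933]
collar [0.43199069 0.33088009 0.057     ]
```

```bash
python3 -c "
from h import *
go((.432,.332,.22),.134)"
```

```text
d cm [ -0.91 -29.33   8.24] r [-0.0019  0.0003  0.0006] dist mm 304.7 deg 0.11 t 1.7
```

Request:
{"api": "play_rows", "payload": {
  "commands": [
    {"dx": -0.9, "dy": -29.3, "dz": 8.2, "rx": 0, "ry": 0, "rz": 0, "claw": 0},
    {"dx": -0.9, "dy": -29.3, "dz": 8.2, "rx": 0, "ry": 0, "rz": 0, "claw": 0},
    {"dx": -0.9, "dy": -29.3, "dz": 8.2, "rx": 0, "ry": 0, "rz": 0, "claw": 0},
    {"dx": -0.9, "dy": -29.3, "dz": 8.2, "rx": 0, "ry": 0, "rz": 0, "claw": 0},
    {"dx": -0.9, "dy": -29.3, "dz": 8.2, "rx": 0, "ry": 0, "rz": 0, "claw": 0}
  ]
}}

```text
time: 2.2
tool_pos: [0.4409, 0.2779, 0.2349]
tool_rot: [-0.001, 0.998, 0.066, 0.0]
contact_force: [1.0, -1.1, 0.5]
gripper_width: 1.0
```

```bash
python3 -c "
from h import *
go((.432,.332,.22),.134)"
```

```text
d cm [-0.17 -5.48  1.5 ] r [-0.0013 -0.0001 -0.0017] dist mm 56.8 deg 0.12 t 2.2
```

Request:
{"api": "play_rows", "payload": {
  "commands": [
    {"dx": -0.2, "dy": -5.5, "dz": 1.5, "rx": 0, "ry": 0, "rz": 0, "claw": 0},
    {"dx": -0.2, "dy": -5.5, "dz": 1.5, "rx": 0, "ry": 0, "rz": 0, "claw": 0},
    {"dx": -0.2, "dy": -5.5, "dz": 1.5, "rx": 0, "ry": 0, "rz": 0, "claw": 0},
    {"dx": -0.2, "dy": -5.5, "dz": 1.5, "rx": 0, "ry": 0, "rz": 0, "claw": 0}
  ]
}}

```text
time: 2.6
tool_pos: [0.4324, 0.3308, 0.2202]
tool_rot: [-0.0, 0.998, 0.065, 0.0]
contact_force: [0.9, -0.4, 0.0]
gripper_width: 1.003
```

```bash
python3 -c "
from h import *
import pickle
st=pose()[0];im=grab_frame('wrist');cv2.imwrite('pics/w2.png',im);pickle.dump(st,open('w2.pkl','wb'));print(st['tool_pos'],st['time'])
crop(im,0,0,512,384,1.5625,'pics/w2b.png')"
```

```text
[0.43242988 0.3307743  0.22019811] 2.6
```

View pics/w2b.png

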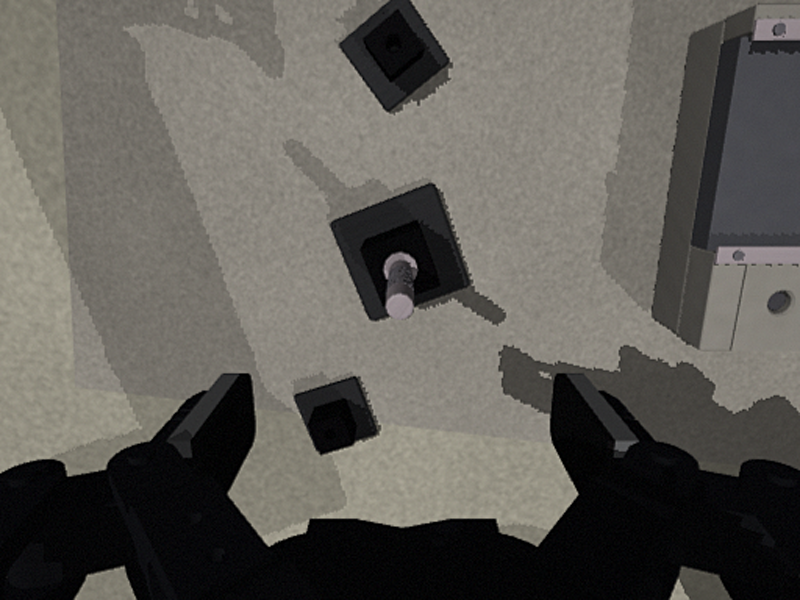

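The stylus top disc is at (399,306) and the collar at (400,267), midway between the jaws.

```bash
python3 -c "
from h import *
import pickle
st=pickle.load(open('w2.pkl','rb')); c=cam('wrist',st); k=1.5625
f=lambda x,y:((x+.5)/k-.5,(y+.5)/k-.5)
print(onz(c,f(399.5,306.5),.137),onz(c,f(400,267),.056),onz(c,f(778,301),.069))
go((.4325,.331,.22),.134);go((.4325,.331,.080),.134)
go((.4325,.331,.220),.134)
"
```

```text
[0.43164183 0.33234814 0.137     ] [0.43276092 0.33271031 0.056     ] [0.44445094 0.10048972 0.069     ]
d cm [-0.01 -0.03  0.06] r [-0.001  -0.001  -0.0039] dist mm 0.7 deg 0.24 t 2.65
d cm [-0.02 -0.02 14.06] r [-0.001  -0.001  -0.0039] dist mm 140.6 deg 0.24 t 2.65
d cm [-0.01 -0.03  0.06] r [-0.001  -0.001  -0.0039] dist mm 0.7 deg 0.24 t 2.65
```

Request:
{"api": "play_rows", "payload": {
  "commands": [
    {"dx": 0, "dy": -0.17, "dz": 5, "rx": 0, "ry": 0, "rz": -0.004, "claw": 0},
    {"dx": 0, "dy": -0.17, "dz": 10, "rx": 0, "ry": 0, "rz": -0.004, "claw": 0},
    {"dx": 0, "dy": -0.17, "dz": 14, "rx": 0, "ry": 0, "rz": -0.004, "claw": 0},
    {"dx": 0, "dy": -0.17, "dz": 14, "rx": 0, "ry": 0, "rz": -0.004, "claw": 0},
    {"dx": 0, "dy": -0.17, "dz": 14, "rx": 0, "ry": 0, "rz": -0.004, "claw": 0}
  ]
}}

```text
time: 3.15
tool_pos: [0.4334, 0.3315, 0.0814]
tool_rot: [-0.001, 0.998, 0.066, 0.001]
contact_force: [1.0, 0.6, 0.3]
gripper_width: 0.997
```

```bash
python3 -c "
from h import *
go((.4322,.3325,.080),.134)
st=pose()[0];im=grab_frame('wrist');cv2.imwrite('pics/w3.png',im)"
```

```text
d cm [-0.1  -0.11  0.14] r [-0.001  -0.0013 -0.0019] dist mm 2.1 deg 0.14 t 3.15
```

View pics/w3.png

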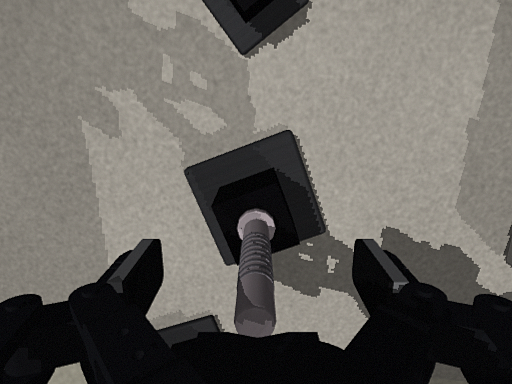

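The stylus sits centred between the open jaws, with its top at about (255,318). Closing now.

Request:
{"api": "play_rows", "payload": {
  "commands": [
    {"dx": -0.1, "dy": -0.1, "dz": 0.1, "rx": 0, "ry": 0, "rz": 0, "claw": 0},
    {"dx": -0.1, "dy": -0.1, "dz": 0.1, "rx": 0, "ry": 0, "rz": 0, "claw": 1},
    {"dx": -0.1, "dy": -0.1, "dz": 0.1, "rx": 0, "ry": 0, "rz": 0, "claw": 1},
    {"dx": -0.1, "dy": -0.1, "dz": 0.1, "rx": 0, "ry": 0, "rz": 0, "claw": 1},
    {"dx": -0.1, "dy": -0.1, "dz": 0.1, "rx": 0, "ry": 0, "rz": 0, "claw": 1}
  ]
}}

```text
time: 3.7
tool_pos: [0.4335, 0.3335, 0.0826]
tool_rot: [-0.001, 0.998, 0.066, 0.002]
contact_force: [0.2, 0.3, -0.2]
gripper_width: 0.326
```

Request:
{"api": "play_rows", "payload": {
  "commands": [
    {"dx": 0, "dy": 0, "dz": 0, "rx": 0, "ry": 0, "rz": 0, "claw": 1},
    {"dx": 0, "dy": 0, "dz": 0, "rx": 0, "ry": 0, "rz": 0, "claw": 1},
    {"dx": 0, "dy": 0, "dz": 0, "rx": 0, "ry": 0, "rz": 0, "claw": 1}
  ]
}}

```text
time: 4.0
tool_pos: [0.4334, 0.3335, 0.0825]
tool_rot: [-0.001, 0.998, 0.066, 0.002]
contact_force: [0.3, 0.3, -0.2]
gripper_width: 0.148
```

```bash
python3 -c "
from h import *
go((.4322,.3325,.080),.134)
st=pose()[0];print(st['tool_pos'],st['tool_rot'],st['contact_force'],st['gripper_width']);im=grab_frame('wrist');cv2.imwrite('pics/w4.png',im)"
```

```text
d cm [-0.13  0.09  0.25] r [-0.0025 -0.0048 -0.0013] dist mm 3.0 deg 0.32 t 4.0
[0.43337684 0.33352937 0.08253378] [-0.00142285  0.99779464  0.06632036  0.00233315] [ 0.27235131  0.25838756 -0.24746871] 0.14768584438458085
```

View pics/w4.png

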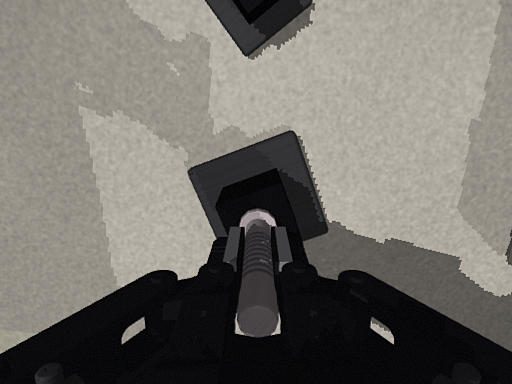

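Request:
{"api": "play_rows", "payload": {
  "commands": [
    {"dx": 0, "dy": 0, "dz": -2, "rx": 0, "ry": 0, "rz": 0, "claw": 1},
    {"dx": 0, "dy": 0, "dz": -5, "rx": 0, "ry": 0, "rz": 0, "claw": 1},
    {"dx": 0, "dy": 0, "dz": -9, "rx": 0, "ry": 0, "rz": 0, "claw": 1},
    {"dx": 0, "dy": 0, "dz": -9, "rx": 0, "ry": 0, "rz": 0, "claw": 1},
    {"dx": 0, "dy": 0, "dz": -9, "rx": 0, "ry": 0, "rz": 0, "claw": 1}
  ]
}}

```text
time: 4.55
tool_pos: [0.4336, 0.3336, 0.1739]
tool_rot: [-0.002, 0.998, 0.066, 0.004]
contact_force: [0.7, -0.8, -1.1]
gripper_width: 0.144
```

```bash
python3 -c "
from h import *
go((.4324,.3335,.1725),.134)
import pickle
st=pose()[0];im=grab_frame('wrist');cv2.imwrite('pics/w5.png',im);pickle.dump(st,open('w5.pkl','wb'));print(st['tool_pos'],st['tool_rot'],st['time'])
crop(im,150,130,350,330,3,'pics/w5b.png')
s=grab_frame('scene'); cv2.imwrite('pics/s5.png',s); crop(s,300,180,440,340,4,'pics/s5b.png')"
```

```text
d cm [-0.13 -0.    0.13] r [-0.0035 -0.0073 -0.0012] dist mm 1.8 deg 0.47 t 4.55
[0.43364706 0.33361284 0.1738504 ] [-0.00200063  0.99778818  0.0663487   0.00354805] 4.55
```

View pics/w5b.png

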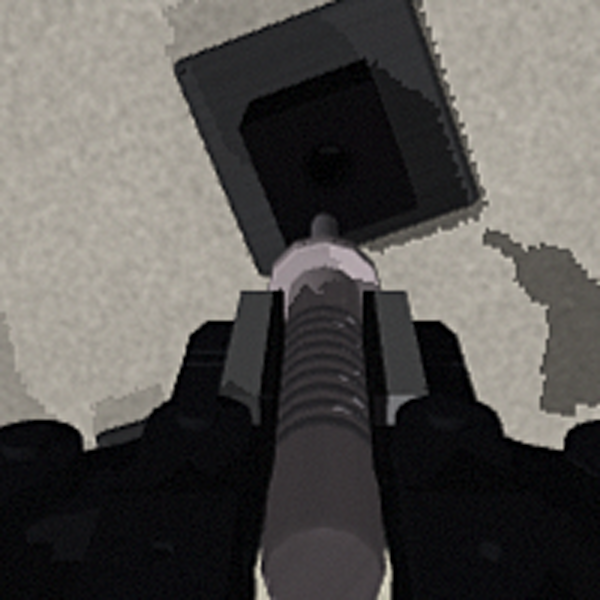

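View pics/s5b.png

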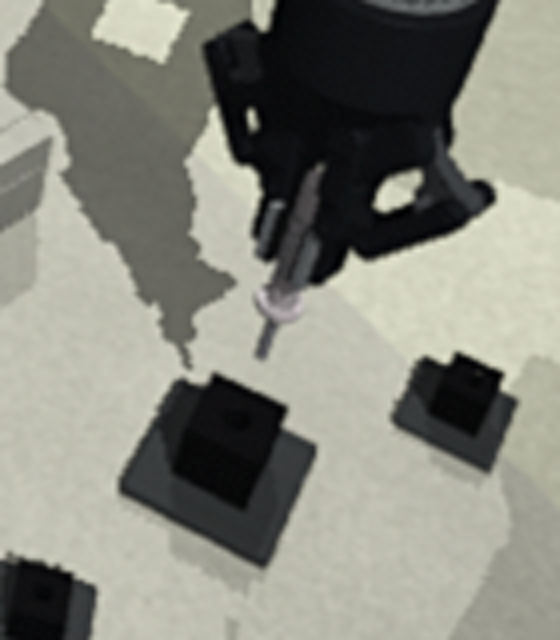

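The stylus is held upright, with its tip at (257.5,202.5) in the wrist view. The empty socket is at (259,185).

```bash
python3 -c "
from h import *
import pickle
st=pickle.load(open('w5.pkl','rb')); c=cam('wrist',st)
f=lambda x,y:(150+(x+.5)/3-.5,130+(y+.5)/3-.5)
q=st['tool_rot'];Rt=R.from_quat([q[1],q[2],q[3],q[0]])
tip=onz(c,f(323,216),.1739-.0705+.003); so=onz(c,f(327,165),.052); top=onz(c,f(325,562),.1739-.0705+.125)
print('tip',tip,'socket',so,'top',top,'tcp',st['tool_pos'])
print('tip in tool',Rt.inv().apply(tip-st['tool_pos']),'top',Rt.inv().apply(top-st['tool_pos']))
"
```

```text
tip [0.43418133 0.33417184 0.1064    ] socket [0.43228792 0.3329826  0.052     ] top [0.43408025 0.33346158 0.2284    ] tcp [0.43364706 0.33361284 0.1738504 ]
tip in tool [ 0.00010807 -0.0002458   0.0674543 ] top [ 8.10052021e-04  1.51806938e-05 -5.45455089e-02]
```

```bash
python3 -c "
from h import *
go((.4445,.1005,.175),.134)"
```

```text
d cm [-1.86 23.19 -0.44] r [-0.0017 -0.0027 -0.0013] dist mm 232.7 deg 0.19 t 4.65
```

Request:
{"api": "play_rows", "payload": {
  "commands": [
    {"dx": -0.4, "dy": 4.5, "dz": -0.4, "rx": 0, "ry": -0.003, "rz": 0, "claw": 1},
    {"dx": -0.8, "dy": 9, "dz": -0.4, "rx": 0, "ry": -0.003, "rz": 0, "claw": 1},
    {"dx": -1.2, "dy": 14, "dz": -0.4, "rx": 0, "ry": -0.003, "rz": 0, "claw": 1},
    {"dx": -1.5, "dy": 19, "dz": -0.4, "rx": 0, "ry": -0.003, "rz": 0, "claw": 1},
    {"dx": -1.9, "dy": 23.2, "dz": -0.4, "rx": 0, "ry": -0.003, "rz": 0, "claw": 1}
  ]
}}

```text
time: 5.15
tool_pos: [0.4428, 0.0982, 0.1726]
tool_rot: [-0.001, 0.998, 0.066, -0.002]
contact_force: [1.0, 0.2, 0.3]
gripper_width: 0.145
```

```bash
python3 -c "
from h import *
go((.4445,.1005,.175),.134)"
```

```text
d cm [ 0.2  -0.21 -0.24] r [-0.0015  0.0035 -0.0015] dist mm 3.7 deg 0.23 t 5.15
```

Request:
{"api": "play_rows", "payload": {
  "commands": [
    {"dx": 0.2, "dy": -0.2, "dz": -0.1, "rx": 0, "ry": 0.003, "rz": 0, "claw": 1},
    {"dx": 0.2, "dy": -0.2, "dz": -0.1, "rx": 0, "ry": 0.003, "rz": 0, "claw": 1},
    {"dx": 0.2, "dy": -0.2, "dz": -0.1, "rx": 0, "ry": 0.003, "rz": 0, "claw": 1}
  ]
}}

```text
time: 5.45
tool_pos: [0.4439, 0.1011, 0.1725]
tool_rot: [-0.001, 0.998, 0.067, -0.001]
contact_force: [-0.3, -0.1, -0.7]
gripper_width: 0.145
```

```bash
python3 -c "
from h import *
go((.4445,.1005,.175),.134)
import pickle
st=pose()[0];im=grab_frame('wrist');cv2.imwrite('pics/w6.png',im);pickle.dump(st,open('w6.pkl','wb'));print(st['tool_pos'],st['tool_rot'],st['time'])
crop(im,150,130,350,330,3,'pics/w6b.png')"
```

```text
d cm [ 0.05  0.06 -0.25] r [-0.0021  0.0026 -0.0008] dist mm 2.7 deg 0.2 t 5.45
[0.44387708 0.10105712 0.17245479] [-9.66198705e-04  9.97781599e-01  6.65515305e-02 -1.35714967e-03] 5.45
```

View pics/w6b.png

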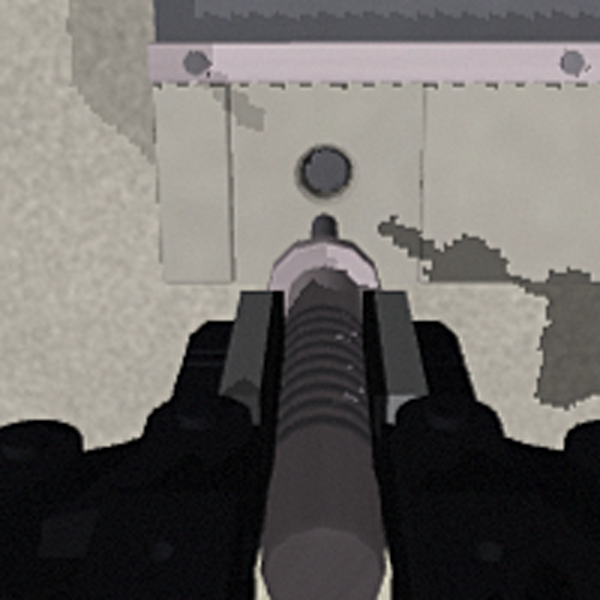

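The bore mouth is at (325,170) in the crop and the tip at (323,216).

```bash
python3 -c "
from h import *
import pickle
st=pickle.load(open('w6.pkl','rb')); c=cam('wrist',st)
f=lambda x,y:(150+(x+.5)/3-.5,130+(y+.5)/3-.5)
q=st['tool_rot'];Rt=R.from_quat([q[1],q[2],q[3],q[0]])
tip=onz(c,f(323,216),.1725-.0705+.003); b=onz(c,f(325,170),.070)
print(tip,b)
axis=Rt.apply([0,0,1]);print(axis)
"
```

```text
[0.44375984 0.10143368 0.105     ] [0.4451143  0.10116618 0.07      ]
[-0.00283688  0.00174747 -0.99999445]
```

Request:
{"api": "play_rows", "payload": {
  "commands": [
    {"dx": 0.1, "dy": 0, "dz": 1, "rx": 0, "ry": 0.002, "rz": 0, "claw": 1},
    {"dx": 0.1, "dy": 0, "dz": 2.2, "rx": 0, "ry": 0.002, "rz": 0, "claw": 1},
    {"dx": 0.1, "dy": 0, "dz": 2.9, "rx": 0, "ry": 0.002, "rz": 0, "claw": 1},
    {"dx": 0.1, "dy": 0, "dz": 3.2, "rx": 0, "ry": 0.002, "rz": 0, "claw": 1},
    {"dx": 0.1, "dy": 0, "dz": 3.2, "rx": 0, "ry": 0.002, "rz": 0, "claw": 1}
  ]
}}

```text
time: 6.0
tool_pos: [0.4443, 0.1017, 0.1397]
tool_rot: [-0.001, 0.998, 0.067, -0.001]
contact_force: [0.2, -0.3, -0.8]
gripper_width: 0.145
```

```bash
python3 -c "
from h import *
go((.4449,.1009,.1345),.134)
im=grab_frame('wrist');cv2.imwrite('pics/w7.png',im)
crop(im,150,130,350,330,3,'pics/w7b.png')"
```

```text
d cm [0.05 0.09 0.52] r [-0.0021  0.0019  0.0004] dist mm 5.3 deg 0.17 t 6.0
```

View pics/w7b.png

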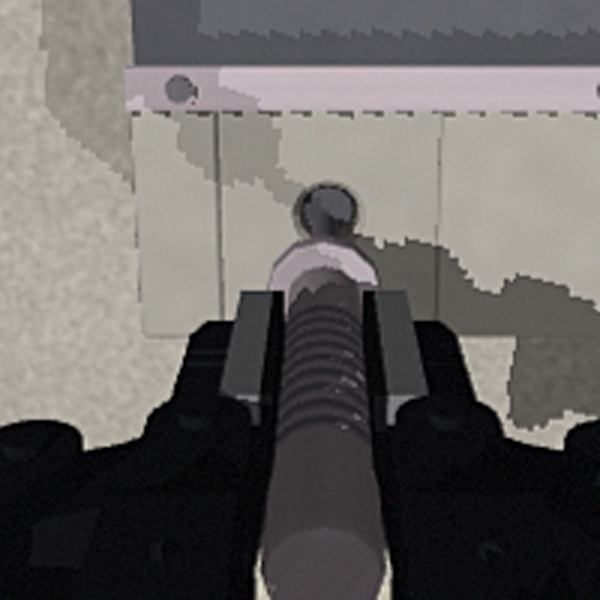

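The tip is just inside the bore mouth, about 1 mm off-centre. Pressing.

Request:
{"api": "play_rows", "payload": {
  "commands": [
    {"dx": 0.08, "dy": 0.06, "dz": 0.2, "rx": 0, "ry": 0.002, "rz": 0, "claw": 1},
    {"dx": 0.08, "dy": 0.06, "dz": 0.5, "rx": 0, "ry": 0.002, "rz": 0, "claw": 1},
    {"dx": 0.08, "dy": 0.06, "dz": 0.6, "rx": 0, "ry": 0.002, "rz": 0, "claw": 1},
    {"dx": 0.08, "dy": 0.06, "dz": 0.6, "rx": 0, "ry": 0.002, "rz": 0, "claw": 1}
  ]
}}

```text
time: 6.45
tool_pos: [0.4462, 0.1011, 0.135]
tool_rot: [-0.001, 0.998, 0.067, 0.001]
contact_force: [0.7, 0.9, 2.1]
gripper_width: 0.149
```

Request:
{"api": "play_rows", "payload": {
  "commands": [
    {"dx": 0, "dy": 0, "dz": 0.3, "rx": 0, "ry": 0, "rz": 0, "claw": 1},
    {"dx": 0, "dy": 0, "dz": 0.3, "rx": 0, "ry": 0, "rz": 0, "claw": 1}
  ]
}}

```text
time: 6.65
tool_pos: [0.4469, 0.1012, 0.1336]
tool_rot: [-0.001, 0.998, 0.067, 0.002]
contact_force: [-1.1, 0.2, 8.2]
gripper_width: 0.145
```

Request:
{"api": "play_rows", "payload": {
  "commands": [
    {"dx": -0.1, "dy": 0, "dz": 0.2, "rx": 0, "ry": 0, "rz": 0, "claw": 1},
    {"dx": -0.1, "dy": 0, "dz": 0.2, "rx": 0, "ry": 0, "rz": 0, "claw": 1},
    {"dx": -0.1, "dy": 0, "dz": 0.2, "rx": 0, "ry": 0, "rz": 0, "claw": 1}
  ]
}}

```text
time: 6.95
tool_pos: [0.4468, 0.1012, 0.1336]
tool_rot: [-0.001, 0.998, 0.067, 0.003]
contact_force: [-1.9, 0.2, 9.2]
gripper_width: 0.146
```

The force rose to 9 N while the depth stayed at 0.1336 for 0.3 s, so the button is bottomed. Lifting out.

Request:
{"api": "play_rows", "payload": {
  "commands": [
    {"dx": 0, "dy": 0, "dz": -1, "rx": 0, "ry": 0, "rz": 0, "claw": 1},
    {"dx": 0, "dy": 0, "dz": -2.5, "rx": 0, "ry": -0.004, "rz": 0, "claw": 1},
    {"dx": 0, "dy": 0, "dz": -4.5, "rx": 0, "ry": -0.006, "rz": 0, "claw": 1},
    {"dx": 0, "dy": 0, "dz": -4.5, "rx": 0, "ry": -0.006, "rz": 0, "claw": 1}
  ]
}}

```text
time: 7.35
tool_pos: [0.4482, 0.1012, 0.1815]
tool_rot: [-0.001, 0.998, 0.067, 0.002]
contact_force: [1.0, -0.5, 0.3]
gripper_width: 0.145
```

```bash
python3 -c "
from h import *
go((.4327,.3333,.175),.134)
import pickle
st=pose()[0];im=grab_frame('wrist');cv2.imwrite('pics/w8.png',im);print(st['tool_pos'],st['contact_force'],st['time'])
crop(im,150,130,350,330,3,'pics/w8b.png')"
```

```text
d cm [  1.57 -23.21   0.69] r [-0.0014 -0.005   0.0002] dist mm 232.7 deg 0.3 t 7.35
[0.44818594 0.10117056 0.18149793] [ 1.02631143 -0.51200612  0.34496863] 7.35
```

View pics/w8b.png

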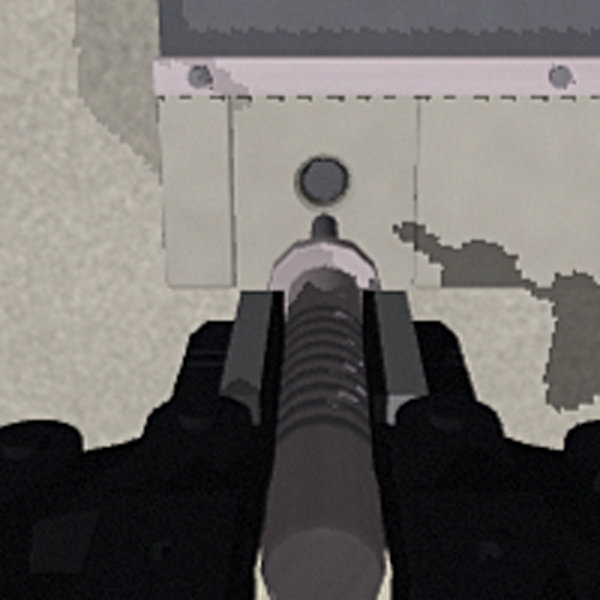

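The tip is still at (323,216), so the stylus hasn't slipped, and the button is out again. Returning to the stand.

Request:
{"api": "play_rows", "payload": {
  "commands": [
    {"dx": 0.3, "dy": -4.5, "dz": 0.3, "rx": 0, "ry": -0.005, "rz": 0, "claw": 1},
    {"dx": 0.6, "dy": -9, "dz": 0.3, "rx": 0, "ry": -0.005, "rz": 0, "claw": 1},
    {"dx": 0.9, "dy": -14, "dz": 0.3, "rx": 0, "ry": -0.005, "rz": 0, "claw": 1},
    {"dx": 1.3, "dy": -19, "dz": 0.3, "rx": 0, "ry": -0.005, "rz": 0, "claw": 1},
    {"dx": 1.6, "dy": -23.2, "dz": 0.3, "rx": 0, "ry": -0.005, "rz": 0, "claw": 1}
  ]
}}

```text
time: 7.9
tool_pos: [0.4308, 0.3351, 0.1754]
tool_rot: [-0.0, 0.998, 0.067, -0.002]
contact_force: [0.3, 0.1, -0.1]
gripper_width: 0.143
```

```bash
python3 -c "
from h import *
go((.4327,.3333,.1735),.134)"
```

```text
d cm [0.16 0.2  0.19] r [-0.0009  0.0045  0.001 ] dist mm 3.2 deg 0.27 t 7.9
```

Request:
{"api": "play_rows", "payload": {
  "commands": [
    {"dx": 0.16, "dy": 0.2, "dz": 0.2, "rx": 0, "ry": 0.004, "rz": 0, "claw": 1},
    {"dx": 0.16, "dy": 0.2, "dz": 0.2, "rx": 0, "ry": 0.004, "rz": 0, "claw": 1},
    {"dx": 0.16, "dy": 0.2, "dz": 0.2, "rx": 0, "ry": 0.004, "rz": 0, "claw": 1}
  ]
}}

```text
time: 8.2
tool_pos: [0.4321, 0.3322, 0.172]
tool_rot: [0.0, 0.998, 0.067, -0.001]
contact_force: [0.5, 0.2, 0.7]
gripper_width: 0.146
```

```bash
python3 -c "
from h import *
go((.4327,.3333,.1235),.134)
st=pose()[0];im=grab_frame('wrist');cv2.imwrite('pics/w9.png',im);print(st['tool_pos'])
crop(im,150,130,350,330,3,'pics/w9b.png')"
```

```text
d cm [ 0.09 -0.11  4.85] r [0.0004 0.0026 0.0003] dist mm 48.5 deg 0.15 t 8.2
[0.4321241  0.33216397 0.17203186]
```

View pics/w9b.png

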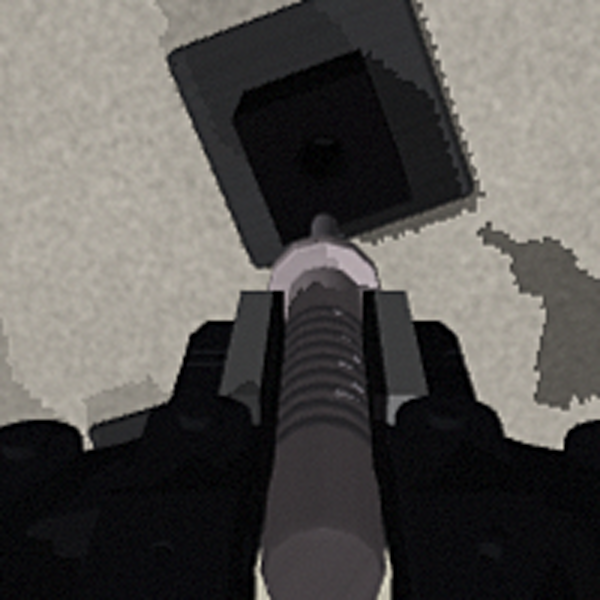

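Request:
{"api": "play_rows", "payload": {
  "commands": [
    {"dx": 0.09, "dy": -0.1, "dz": 1.5, "rx": 0, "ry": 0.002, "rz": 0, "claw": 1},
    {"dx": 0.09, "dy": -0.1, "dz": 3.2, "rx": 0, "ry": 0.002, "rz": 0, "claw": 1},
    {"dx": 0.09, "dy": -0.1, "dz": 4.3, "rx": 0, "ry": 0.002, "rz": 0, "claw": 1},
    {"dx": 0.09, "dy": -0.1, "dz": 4.3, "rx": 0, "ry": 0.002, "rz": 0, "claw": 1},
    {"dx": 0.09, "dy": -0.1, "dz": 4.3, "rx": 0, "ry": 0.002, "rz": 0, "claw": 1}
  ]
}}

```text
time: 8.75
tool_pos: [0.4332, 0.3327, 0.1292]
tool_rot: [0.0, 0.998, 0.066, -0.0]
contact_force: [-0.0, 0.0, -0.0]
gripper_width: 0.15
```

```bash
python3 -c "
from h import *
go((.4327,.3333,.0830),.134)
st=pose()[0];im=grab_frame('wrist');cv2.imwrite('pics/w10.png',im);print(st['tool_pos'])
crop(im,150,130,350,330,3,'pics/w10b.png')"
```

```text
d cm [-0.04 -0.07  4.62] r [ 0.0002  0.0003 -0.0011] dist mm 46.2 deg 0.06 t 8.75
[0.43315716 0.33269378 0.12920484]
```

View pics/w10b.png

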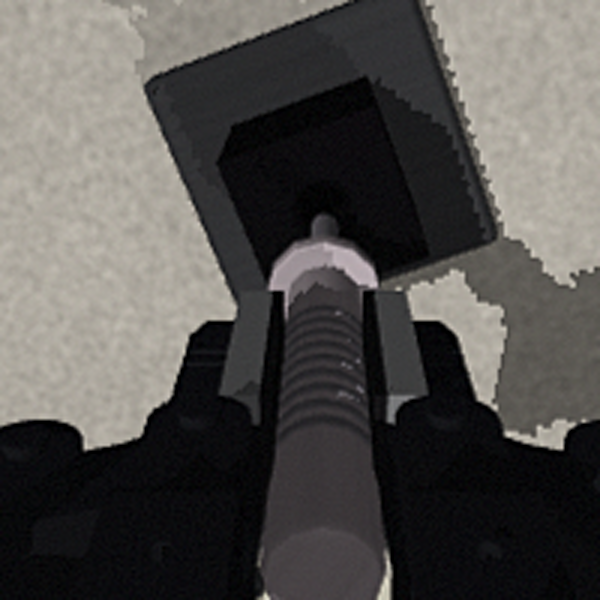

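The tip is over the socket mouth at (323,200), so I'll descend.

Request:
{"api": "play_rows", "payload": {
  "commands": [
    {"dx": -0.03, "dy": -0.05, "dz": 0.8, "rx": 0, "ry": 0, "rz": 0, "claw": 1},
    {"dx": -0.03, "dy": -0.05, "dz": 1.6, "rx": 0, "ry": 0, "rz": 0, "claw": 1},
    {"dx": -0.03, "dy": -0.05, "dz": 2.4, "rx": 0, "ry": 0, "rz": 0, "claw": 1}
  ]
}}

```text
time: 9.1
tool_pos: [0.4332, 0.3336, 0.1054]
tool_rot: [-0.0, 0.998, 0.067, 0.001]
contact_force: [-0.9, -0.0, -0.3]
gripper_width: 0.147
```

Request:
{"api": "play_rows", "payload": {
  "commands": [
    {"dx": -0.03, "dy": 0, "dz": 0.8, "rx": 0, "ry": 0, "rz": 0, "claw": 1},
    {"dx": -0.03, "dy": 0, "dz": 1.5, "rx": 0, "ry": 0, "rz": 0, "claw": 1},
    {"dx": -0.03, "dy": 0, "dz": 2.1, "rx": 0, "ry": 0, "rz": 0, "claw": 1},
    {"dx": -0.03, "dy": 0, "dz": 2.2, "rx": 0, "ry": 0, "rz": 0, "claw": 1}
  ]
}}

```text
time: 9.5
tool_pos: [0.4327, 0.3334, 0.0827]
tool_rot: [-0.0, 0.998, 0.067, 0.0]
contact_force: [-0.6, 0.4, -0.3]
gripper_width: 0.145
```

Request:
{"api": "play_rows", "payload": {
  "commands": [
    {"dx": 0, "dy": 0, "dz": 0, "rx": 0, "ry": 0, "rz": 0, "claw": 0.7},
    {"dx": 0, "dy": 0, "dz": 0, "rx": 0, "ry": 0, "rz": 0, "claw": 0.4},
    {"dx": 0, "dy": 0, "dz": 0, "rx": 0, "ry": 0, "rz": 0, "claw": 0},
    {"dx": 0, "dy": 0, "dz": 0, "rx": 0, "ry": 0, "rz": 0, "claw": 0},
    {"dx": 0, "dy": 0, "dz": 0, "rx": 0, "ry": 0, "rz": 0, "claw": 0}
  ]
}}

```text
time: 10.0
tool_pos: [0.4328, 0.3335, 0.0829]
tool_rot: [-0.0, 0.998, 0.067, 0.0]
contact_force: [0.3, -0.1, -0.7]
gripper_width: 0.952
```

```bash
python3 -c "
from h import *
st=pose()[0];im=grab_frame('wrist');cv2.imwrite('pics/w11.png',im);print(st['tool_pos'],st['gripper_width'],st['contact_force'])"
```

```text
[0.43278664 0.3334821  0.08290265] 0.9519770135303185 [ 0.2596465  -0.07379117 -0.66816078]
```

View pics/w11.png

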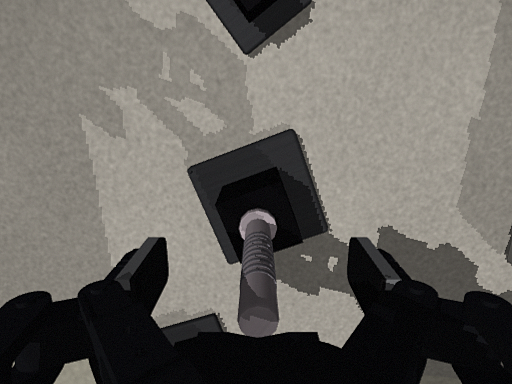

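The stylus stands upright in the stand at (257,270), free of the open jaws. Retreating straight up.

Request:
{"api": "play_rows", "payload": {
  "commands": [
    {"dx": 0, "dy": 0, "dz": -4, "rx": 0, "ry": 0, "rz": 0, "claw": 0},
    {"dx": 0, "dy": 0, "dz": -8, "rx": 0, "ry": 0, "rz": 0, "claw": 0},
    {"dx": 0, "dy": 0, "dz": -13, "rx": 0, "ry": 0, "rz": 0, "claw": 0},
    {"dx": 0, "dy": 0, "dz": -14, "rx": 0, "ry": 0, "rz": 0, "claw": 0}
  ]
}}

```text
time: 10.45
tool_pos: [0.4355, 0.3351, 0.2307]
tool_rot: [-0.003, 0.998, 0.067, 0.006]
contact_force: [-0.6, 0.7, 1.2]
gripper_width: 1.0
```

```bash
python3 -c "
from h import *
st=pose()[0];im=grab_frame('wrist');cv2.imwrite('pics/w12.png',im);print(st['tool_pos'],st['gripper_width'],st['contact_force'])
crop(im,180,120,350,250,4,'pics/w12b.png')
go((.5567,-.0607,.22),.134)"
```

```text
[0.43551052 0.33513014 0.23071152] 1.0000475774306261 [-0.63334131  0.73194866  1.20182571]
d cm [ 6.76 40.84  0.87] r [-0.0043 -0.0107 -0.0006] dist mm 414.0 deg 0.66 t 10.5
```

View pics/w12b.png

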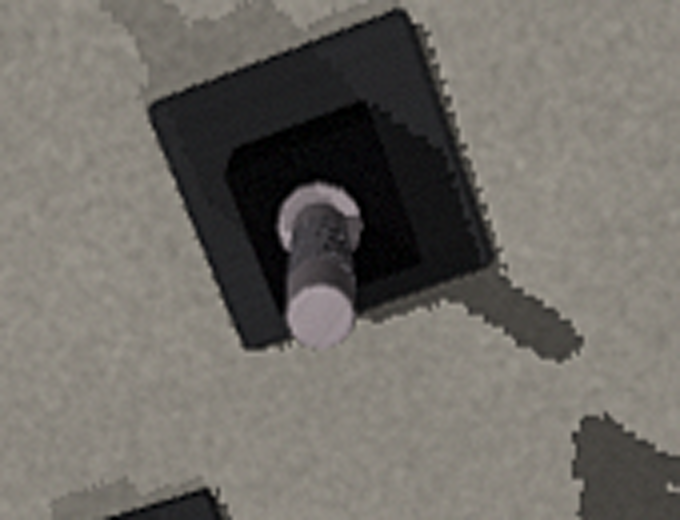

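The collar rests on the post and the stylus is upright. Moving over the handle.

Request:
{"api": "play_rows", "payload": {
  "commands": [
    {"dx": 6.8, "dy": 40.8, "dz": 0.5, "rx": -0.004, "ry": -0.01, "rz": 0, "claw": 0},
    {"dx": 6.8, "dy": 40.8, "dz": 0.5, "rx": -0.004, "ry": -0.01, "rz": 0, "claw": 0},
    {"dx": 6.8, "dy": 40.8, "dz": 0.5, "rx": -0.004, "ry": -0.01, "rz": 0, "claw": 0},
    {"dx": 6.8, "dy": 40.8, "dz": 0.5, "rx": -0.004, "ry": -0.01, "rz": 0, "claw": 0},
    {"dx": 6.8, "dy": 40.8, "dz": 0.5, "rx": -0.004, "ry": -0.01, "rz": 0, "claw": 0}
  ]
}}

```text
time: 11.0
tool_pos: [0.5074, 0.0932, 0.2216]
tool_rot: [-0.0, 0.998, 0.067, -0.001]
contact_force: [1.3, 0.3, 0.5]
gripper_width: 1.0
```

```bash
python3 -c "
from h import *
go((.5567,-.0607,.22),.134)"
```

```text
d cm [ 2.84 15.91  0.15] r [-0.0006  0.0014 -0.0003] dist mm 161.6 deg 0.09 t 11.0
```

Request:
{"api": "play_rows", "payload": {
  "commands": [
    {"dx": 2.8, "dy": 15.9, "dz": 0, "rx": 0, "ry": 0, "rz": 0, "claw": 0},
    {"dx": 2.8, "dy": 15.9, "dz": 0, "rx": 0, "ry": 0, "rz": 0, "claw": 0},
    {"dx": 2.8, "dy": 15.9, "dz": 0, "rx": 0, "ry": 0, "rz": 0, "claw": 0},
    {"dx": 2.8, "dy": 15.9, "dz": 0, "rx": 0, "ry": 0, "rz": 0, "claw": 0},
    {"dx": 2.8, "dy": 15.9, "dz": 0, "rx": 0, "ry": 0, "rz": 0, "claw": 0}
  ]
}}

```text
time: 11.5
tool_pos: [0.5558, -0.0622, 0.2196]
tool_rot: [-0.001, 0.998, 0.065, -0.002]
contact_force: [0.1, 0.6, -0.7]
gripper_width: 1.0
```

```bash
python3 -c "
from h import *
import pickle
st=pose()[0];im=grab_frame('wrist');cv2.imwrite('pics/w13.png',im);print(st['tool_pos']);pickle.dump(st,open('w13.pkl','wb'))
crop(im,0,0,512,384,1.5625,'pics/w13b.png')
go((.5567,-.0607,.22),.134)"
```

```text
[ 0.55581287 -0.06219303  0.21960756]
d cm [ 0.1   0.02 -0.01] r [-0.0022  0.0038 -0.0018] dist mm 1.1 deg 0.27 t 11.55
```

View pics/w13b.png

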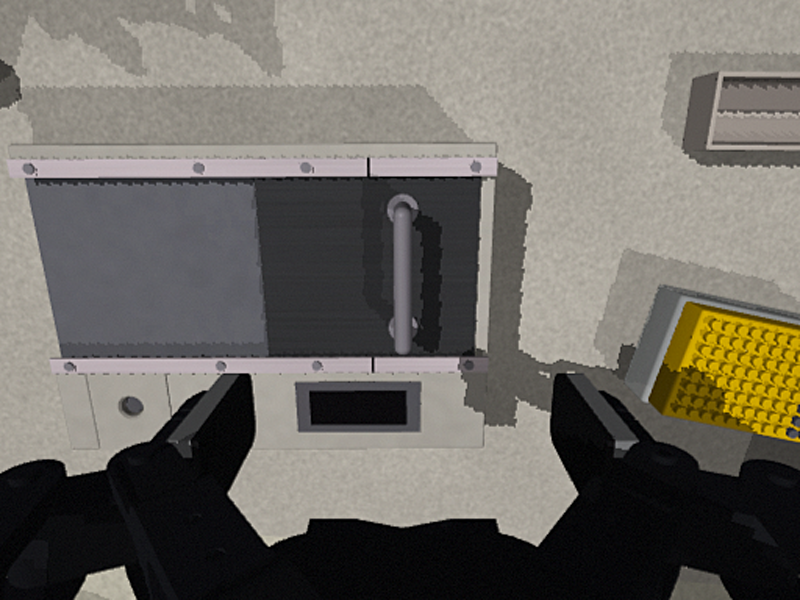

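The bar runs from (402,208) to (403,350), vertical in the image and centred between the jaws. The button bore is at (130,405).

```bash
python3 -c "
from h import *
import pickle
st=pickle.load(open('w13.pkl','rb')); c=cam('wrist',st); k=1.5625
f=lambda x,y:((x+.5)/k-.5,(y+.5)/k-.5)
a=onz(c,f(402,208),.107);b=onz(c,f(403,352),.107);print(a,b,(a+b)/2,np.arctan2(*(a-b)[[1,0]]),np.linalg.norm(a-b))
for q in [(368,167),(373,365)]: print('mark',onz(c,f(*q),.074))
print('bore',onz(c,f(130,405),.069))
"
```

```text
[ 0.5974571  -0.05612891  0.107     ] [ 0.51982642 -0.06674168  0.107     ] [ 0.55864176 -0.06143529  0.107     ] 0.13586627200597223 0.07835274934285254
mark [ 0.61403924 -0.03471134  0.074     ]
mark [ 0.49518314 -0.0510059   0.074     ]
bore [0.44429139 0.10302535 0.069     ]
```

Request:
{"api": "play_rows", "payload": {
  "commands": [
    {"dx": 0.1, "dy": 0, "dz": 4, "rx": 0, "ry": 0.004, "rz": 0, "claw": 0},
    {"dx": 0.1, "dy": 0, "dz": 8, "rx": 0, "ry": 0.004, "rz": 0, "claw": 0},
    {"dx": 0.1, "dy": 0, "dz": 11.5, "rx": 0, "ry": 0.004, "rz": 0, "claw": 0},
    {"dx": 0.1, "dy": 0, "dz": 13.4, "rx": 0, "ry": 0.004, "rz": 0, "claw": 0},
    {"dx": 0.1, "dy": 0, "dz": 13.4, "rx": 0, "ry": 0.004, "rz": 0, "claw": 0}
  ]
}}

```text
time: 12.05
tool_pos: [0.5525, -0.0574, 0.0815]
tool_rot: [-0.003, 0.998, 0.067, -0.004]
contact_force: [0.0, -0.2, 0.3]
gripper_width: 0.999
```

```bash
python3 -c "
from h import *
st=pose()[0];im=grab_frame('wrist');cv2.imwrite('pics/w14.png',im);print(st['tool_pos'],st['contact_force'])
go((.557,-.061,.0845),.134)"
```

```text
[ 0.55248265 -0.05741951  0.08145746] [ 0.03948486 -0.17554255  0.31650199]
d cm [ 0.22  0.32 -0.04] r [-0.0041  0.0035  0.0006] dist mm 3.9 deg 0.31 t 12.1
```

View pics/w14.png

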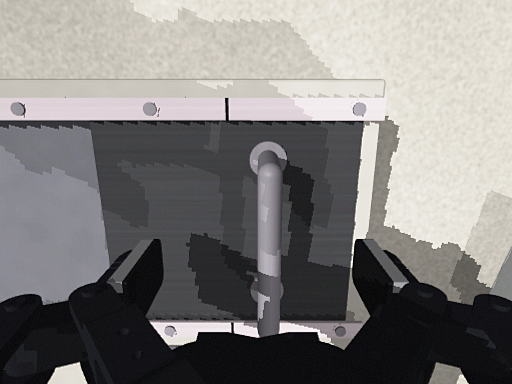

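Request:
{"api": "play_rows", "payload": {
  "commands": [
    {"dx": 0.2, "dy": 0.3, "dz": 0, "rx": -0.004, "ry": 0.003, "rz": 0, "claw": 0},
    {"dx": 0.2, "dy": 0.3, "dz": 0, "rx": -0.004, "ry": 0.003, "rz": 0, "claw": 0.5},
    {"dx": 0.2, "dy": 0.3, "dz": 0, "rx": -0.004, "ry": 0.003, "rz": 0, "claw": 1},
    {"dx": 0.2, "dy": 0.3, "dz": 0, "rx": -0.004, "ry": 0.003, "rz": 0, "claw": 1},
    {"dx": 0.2, "dy": 0.3, "dz": 0, "rx": -0.004, "ry": 0.003, "rz": 0, "claw": 1}
  ]
}}

```text
time: 12.6
tool_pos: [0.5571, -0.061, 0.0847]
tool_rot: [0.0, 0.998, 0.067, 0.0]
contact_force: [0.8, 1.2, 0.0]
gripper_width: 0.334
```

Request:
{"api": "play_rows", "payload": {
  "commands": [
    {"dx": 0, "dy": 0, "dz": 0, "rx": 0, "ry": 0, "rz": 0, "claw": 1},
    {"dx": 0, "dy": 0, "dz": 0, "rx": 0, "ry": 0, "rz": 0, "claw": 1},
    {"dx": 0, "dy": 0, "dz": 0, "rx": 0, "ry": 0, "rz": 0, "claw": 1},
    {"dx": 0, "dy": 0, "dz": 0, "rx": 0, "ry": 0, "rz": 0, "claw": 1}
  ]
}}

```text
time: 13.0
tool_pos: [0.5572, -0.0617, 0.085]
tool_rot: [0.001, 0.998, 0.067, 0.0]
contact_force: [-0.7, -4.0, 2.9]
gripper_width: 0.092
```

```bash
python3 -c "
from h import *
st=pose()[0];im=grab_frame('wrist');cv2.imwrite('pics/w15.png',im);print(st['tool_pos'],st['contact_force'],st['gripper_width'])
crop(im,0,0,512,384,1.5625,'pics/w15b.png')
go((.557,-.061,.0845),.134)
Rh=lambda v:np.array([np.cos(.134)*v[0]-np.sin(.134)*v[1],np.sin(.134)*v[0]+np.cos(.134)*v[1]])
p=st['tool_pos'][:2]-np.array([.5218,.0191]);print('holder coords',np.cos(.134)*p[0]+np.sin(.134)*p[1],-np.sin(.134)*p[0]+np.cos(.134)*p[1])"
```

```text
[ 0.55723138 -0.06172422  0.08501987] [-0.71870601 -4.00916168  2.90481241] 0.09154651247027572
d cm [-0.01 -0.07  0.05] r [ 0.0016 -0.0004  0.0003] dist mm 0.9 deg 0.1 t 13.05
holder coords 0.02431568633545168 -0.08483327150603062
```

View pics/w15b.png

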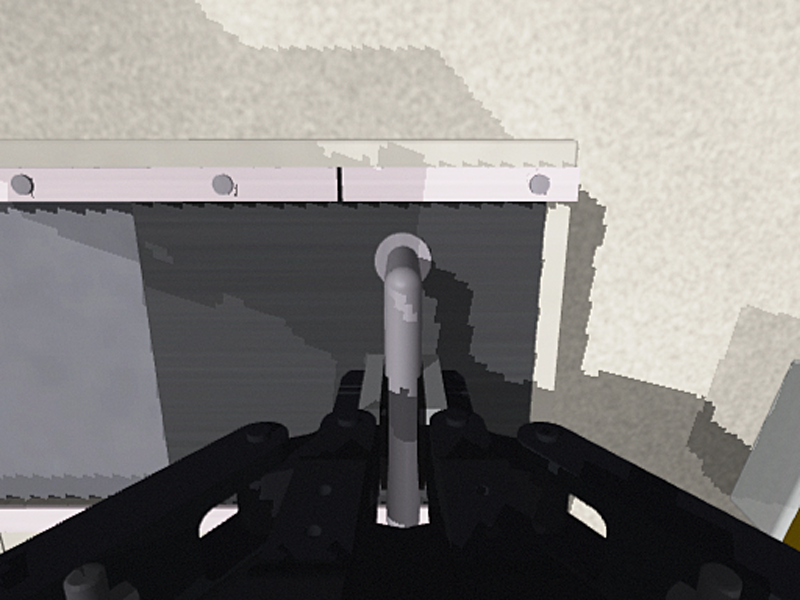

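The bar at (402,400) is clamped between the pads and the shutter is still closed. Sliding slowly toward +y (tool -y).

Request:
{"api": "play_rows", "payload": {
  "commands": [
    {"dx": 0, "dy": -0.8, "dz": 0, "rx": 0, "ry": 0, "rz": 0, "claw": 1},
    {"dx": 0, "dy": -1.8, "dz": 0, "rx": 0, "ry": 0, "rz": 0, "claw": 1},
    {"dx": 0, "dy": -2.8, "dz": 0, "rx": 0, "ry": 0, "rz": 0, "claw": 1},
    {"dx": 0, "dy": -3.4, "dz": 0, "rx": 0, "ry": 0, "rz": 0, "claw": 1},
    {"dx": 0, "dy": -3.5, "dz": 0, "rx": 0, "ry": 0, "rz": 0, "claw": 1}
  ]
}}

```text
time: 13.55
tool_pos: [0.5526, -0.0277, 0.085]
tool_rot: [0.002, 0.998, 0.067, 0.0]
contact_force: [0.3, -8.6, -0.3]
gripper_width: 0.092
```

```bash
cat >> h.py <<'E'
def hold(p):
    p=np.array(p)[:2]-np.array([.5218,.0191]);return np.array([np.cos(.134)*p[0]+np.sin(.134)*p[1],-np.sin(.134)*p[0]+np.cos(.134)*p[1]])
E
python3 -c "
from h import *
st=pose()[0];h=hold(st['tool_pos']);print(h,'travel',h[1]+.0848,st['contact_force'],st['gripper_width'],st['tool_pos'])
go((.5572,-.0617,.0850),.134)"
```

```text
[ 0.02430145 -0.05048996] travel 0.03431003830807595 [ 0.2794825  -8.55659312 -0.32081962] 0.09192771823058324 [ 0.55262903 -0.02769068  0.0850322 ]
d cm [-0.    3.43  0.02] r [ 0.0042 -0.0005  0.0009] dist mm 34.3 deg 0.25 t 13.55
```

Request:
{"api": "play_rows", "payload": {
  "commands": [
    {"dx": 0, "dy": -0.8, "dz": 0, "rx": 0.003, "ry": 0, "rz": 0, "claw": 1},
    {"dx": 0, "dy": -1.6, "dz": 0, "rx": 0.003, "ry": 0, "rz": 0, "claw": 1},
    {"dx": 0, "dy": -2.3, "dz": 0, "rx": 0.003, "ry": 0, "rz": 0, "claw": 1},
    {"dx": 0, "dy": -2.7, "dz": 0, "rx": 0.003, "ry": 0, "rz": 0, "claw": 1},
    {"dx": 0, "dy": -2.9, "dz": 0, "rx": 0.003, "ry": 0, "rz": 0, "claw": 1}
  ]
}}

```text
time: 14.05
tool_pos: [0.549, -0.0004, 0.0851]
tool_rot: [0.002, 0.998, 0.067, 0.0]
contact_force: [-0.0, -8.9, -0.5]
gripper_width: 0.09
```

```bash
python3 -c "
from h import *
import pickle
st=pose()[0];h=hold(st['tool_pos']);print(h,'travel',h[1]+.0848,st['contact_force'],st['gripper_width'],st['tool_pos'])
im=grab_frame('wrist');cv2.imwrite('pics/w16.png',im);pickle.dump(st,open('w16.pkl','wb'))
crop(im,0,0,512,384,1.5625,'pics/w16b.png')
st=pose()[0];h=hold(st['tool_pos']);print('travel',h[1]+.0848)
t=grab_frame('top');cv2.imwrite('pics/t16.png',t);crop(t,100,130,325,280,3.5,'pics/t16b.png')"
```

```text
[ 0.02430436 -0.02299361] travel 0.06180638908864053 [-0.04659156 -8.90931793 -0.51147727] 0.09044939940818202 [ 5.48958410e-01 -4.40436913e-04  8.50621772e-02]
travel 0.061967664534208586
```

View pics/w16b.png

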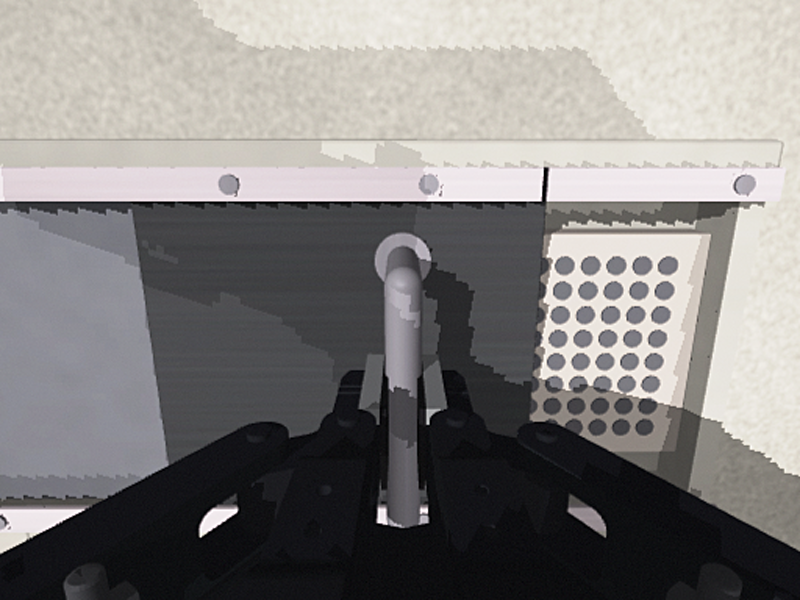

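View pics/t16b.png

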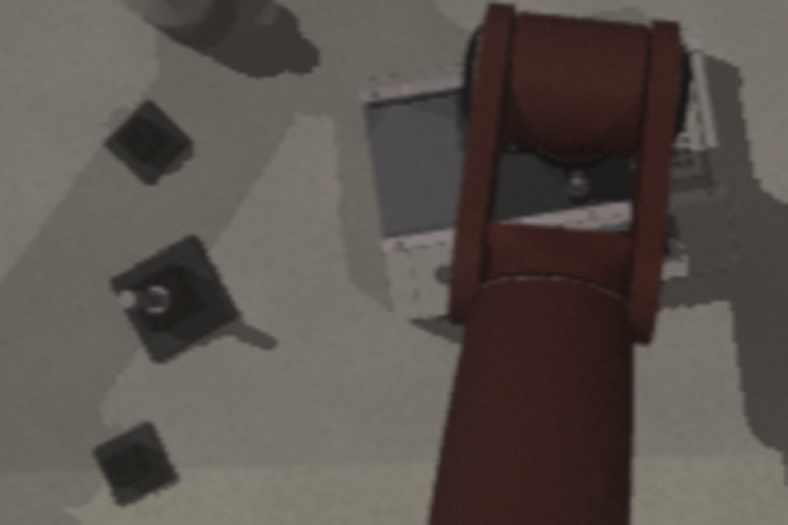

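The shutter edge at (546,205) nearly lines up with the half mark at (546,185), and the sixth well column is still partly hidden. The estimated travel is 62 mm, so I'll nudge it 2 mm more.

Request:
{"api": "play_rows", "payload": {
  "commands": [
    {"dx": 0, "dy": -0.15, "dz": 0, "rx": 0.003, "ry": 0, "rz": 0, "claw": 1},
    {"dx": 0, "dy": -0.25, "dz": 0, "rx": 0.003, "ry": 0, "rz": 0, "claw": 1},
    {"dx": 0, "dy": -0.25, "dz": 0, "rx": 0.003, "ry": 0, "rz": 0, "claw": 1},
    {"dx": 0, "dy": -0.25, "dz": 0, "rx": 0.003, "ry": 0, "rz": 0, "claw": 1}
  ]
}}

```text
time: 14.55
tool_pos: [0.5488, 0.0004, 0.085]
tool_rot: [0.003, 0.998, 0.067, 0.001]
contact_force: [0.5, -8.5, 0.6]
gripper_width: 0.09
```

```bash
python3 -c "
from h import *
import pickle
st=pose()[0];h=hold(st['tool_pos']);print(h,'travel',h[1]+.0848,st['contact_force'],st['gripper_width'],np.abs(st['joint_vel']).max())
im=grab_frame('wrist');cv2.imwrite('pics/w17.png',im);pickle.dump(st,open('w17.pkl','wb'))
crop(im,300,90,512,290,3,'pics/w17b.png')
st=pose()[0];h=hold(st['tool_pos']);print('travel',h[1]+.0848,st['time'])"
```

```text
[ 0.02428713 -0.02215901] travel 0.06264098510681282 [ 0.49680339 -8.50162786  0.56306753] 0.08998227566472712 0.0017880833807033
travel 0.06264423727543436 14.6
```

View pics/w17b.png

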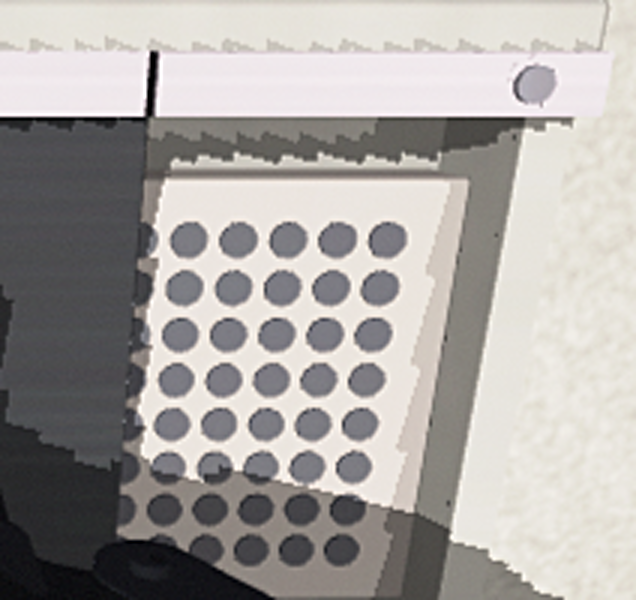

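```bash
python3 -c "
from h import *
import pickle
st=pickle.load(open('w17.pkl','rb')); c=cam('wrist',st)
f=lambda x,y:(300+(x+.5)/3-.5,90+(y+.5)/3-.5)
for n,p,z in [('mark',(154,55),.074),('mark',(150,115),.074),('edge',(147,125),.070),('edge',(120,500),.070)]: print(n,hold(onz(c,f(*p),z)))
"
```

```text
mark [ 0.08871794 -0.06578557]
mark [ 0.07949854 -0.06587788]
edge [ 0.0775446  -0.06667501]
edge [ 0.01006976 -0.06694197]
```

The edge measures about 1 mm short of the mark, which agrees with the 62.6 mm travel from the arm pose. One more small nudge.

Request:
{"api": "play_rows", "payload": {
  "commands": [
    {"dx": 0, "dy": -0.2, "dz": 0, "rx": 0.003, "ry": 0, "rz": 0, "claw": 1},
    {"dx": 0, "dy": -0.3, "dz": 0, "rx": 0.003, "ry": 0, "rz": 0, "claw": 1},
    {"dx": 0, "dy": -0.3, "dz": 0, "rx": 0.003, "ry": 0, "rz": 0, "claw": 1},
    {"dx": 0, "dy": -0.3, "dz": 0, "rx": 0.003, "ry": 0, "rz": 0, "claw": 1},
    {"dx": 0, "dy": -0.3, "dz": 0, "rx": 0.003, "ry": 0, "rz": 0, "claw": 1}
  ]
}}

```text
time: 15.1
tool_pos: [0.5487, 0.0016, 0.0851]
tool_rot: [0.003, 0.998, 0.067, 0.001]
contact_force: [0.8, -9.0, 0.7]
gripper_width: 0.095
```

```bash
python3 -c "
from h import *
import pickle
st=pose()[0];h=hold(st['tool_pos']);print(h,'travel',h[1]+.0848,st['contact_force'],st['gripper_width'],np.abs(st['joint_vel']).max())
im=grab_frame('wrist');cv2.imwrite('pics/w18.png',im);pickle.dump(st,open('w18.pkl','wb'))
crop(im,300,90,512,290,3,'pics/w18b.png')
s=grab_frame('scene');cv2.imwrite('pics/s18.png',s);crop(s,170,150,440,340,2.9,'pics/s18b.png')
st=pose()[0];h=hold(st['tool_pos']);print('travel',h[1]+.0848,st['time'])"
```

```text
[ 0.02429528 -0.02092565] travel 0.06387434564656283 [ 0.84612725 -9.03968686  0.69096986] 0.09537487823272944 0.0014980523531439134
travel 0.06385799687145832 15.2
```

View pics/w18b.png

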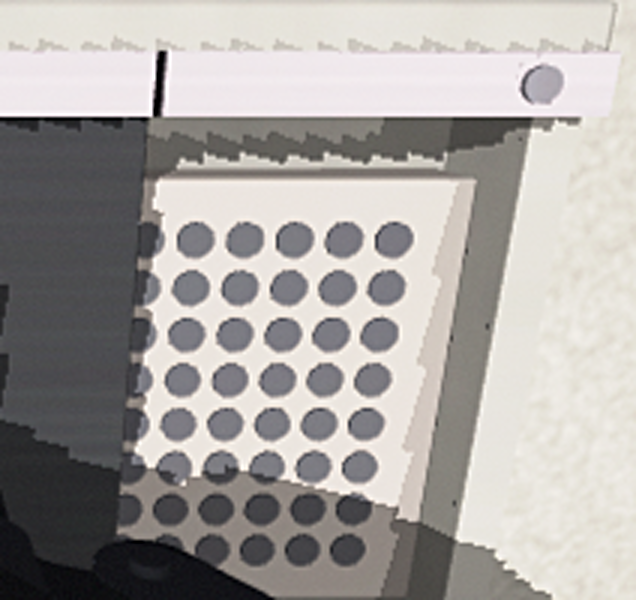

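View pics/s18b.png

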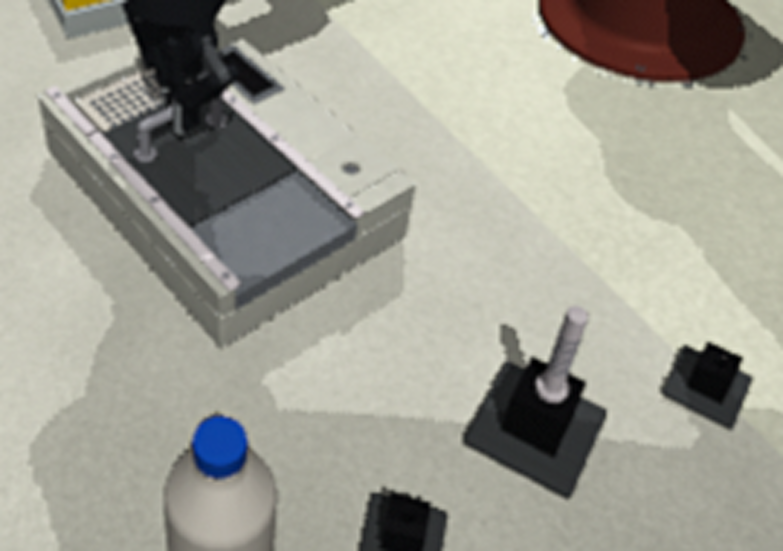

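Travel reads 63.9 mm and the push 9.0 N, which is the spring's stated force at half travel. The joints are still, the shutter edge is at the mark, and the stylus is upright in its stand. Handing in.

```bash
python3 -c "
from plant import ticket, monitor
print(ticket.job_done()); s=monitor.state(); print(s['time'],s['tool_pos'],s['contact_force'])"
```

```text
the job is handed in; nothing more can be done
None
the job is handed in; nothing more can be done
```

The job is handed in at about 15 s of the 61 s allowed, with the gripper holding the shutter half open; no verdict was reported.

- **Stylus and reset:** I took the stylus from the largest of the three stands. I pressed the reset button until it bottomed, at about 9 N for 0.3 s. The stylus then went back in its socket with the shutter still closed. In the pictures afterwards its collar rests on the post, it stands upright, and the button is out.
- **Shutter:** I gripped the handle bar and slid the shutter slowly to half. The last arm pose gives 63.9 mm of travel against a 64 mm target. The push was 9.0 N, the spring's stated force at half, and the joints were still.
- **Disagreements:**
  - **Shutter edge:** just before the final 1.2 mm nudge, the wrist camera put the edge about 1 mm short of the half-way mark. I did not re-measure it after the nudge.
  - **Camera calibration:** the fixed cameras differed from each other by 3–4 mm on the stylus. I relied on the wrist camera, which was consistent to 1–2 mm.
- **Bystanders:** the tip box, trough and bottle were never touched.
- **After hand-in:** no state could be read, so I have no check of the final second itself.

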